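# Pack a ring blank up to the hold-down and keep it clamped

### The job

First push the black ring on the inspection fixture squarely against its two locating pins. The lever's spindle is locked at a setting for taller rings, so lay brass packing plates flat across the ring, one on another and centred under the pad, until they fill the gap and the sprung pad grips the stack firmly with the lever right down on its stop; too few leave the pad loose, too many keep the lever from coming down. Finish holding the lever down on its stop with the gripper (it springs up if let go), the ring still against its pins and the other things on the table left alone.

Things in the scene. Friction and masses are not known exactly. Their poses are not given: they have to be found in the camera images.
- seat (a point): where the ring's axis stands when the ring touches both pins, on the top face of the fixture's red board (170 x 270 mm, 12 mm above the table, fixed). x axis: the way to push the ring, to the pins; y: towards the lever's bracket, which begins 87 mm away and rises 82 mm above the board; z up. The pins (12 mm thick, 15 mm high) stand 42 mm from here, 43 degrees either side of x
- ring_mid (a point): black steel ring blank lying flat on the fixture's board: outside diameter 72 mm, inside 62 mm, 20 mm high, 0.16 kg, axis = z; this point is its centre, half-way up (10 mm over the board)
- lever (a joint): hold-down lever of the fixture, rad: 0 = right down, level, on its stop; standing open at 1.6 to 1.85 at the start. A return spring drives it up again when let go; with nothing under the pad about 3 N at the ball keeps it down, with the pad pressed up to 9 N. It hinges about the lever_pivot point. Grip or press it by its ball
- lever_pivot (a point): hinge axis of the lever, 110 mm from the seat point along the seat's y axis and 78 mm above the board's top; the axis runs along the seat's x axis
- ball (a point): centre of the black ball, 32 mm across, at the lever's free end, 200 mm from the pivot. Lever down: 90 mm from the seat point on its -y side, 78 mm above the board's top; lever open: almost straight above the pivot. The lever bar (14 mm thick) ends 20 mm from this centre, a 12 mm neck joins them
- spindle (a joint): setting of the spindle that carries the orange pad under the lever, m, 0 to 0.018: locked, it does not move. With the lever right down and nothing under the pad, the pad's underside stands 41 mm minus this value above the board's top (21 mm minus this value above the top of the ring), straight over the seat point
- pad: round orange pad, 24 mm across, on the spindle 110 mm from the pivot; origin at the centre of its underside. It is sprung: it gives by up to 10 mm, at first touch at 2.4 N and then 0.6 N more for each mm
- plate0_mid (a point): loose brass packing plate 80 x 28 x 8 mm (x, y, z), 0.14 kg, all four alike, lying flat on a thin mat 3 mm thick; this point is its centre, 4 mm above its underside
- plate1_mid (a point): loose brass packing plate 80 x 28 x 8 mm (x, y, z), 0.14 kg, all four alike, lying flat on a thin mat 3 mm thick; this point is its centre, 4 mm above its underside
- plate2_mid (a point): loose brass packing plate 80 x 28 x 8 mm (x, y, z), 0.14 kg, all four alike, lying flat on a thin mat 3 mm thick; this point is its centre, 4 mm above its underside
- plate3_mid (a point): loose brass packing plate 80 x 28 x 8 mm (x, y, z), 0.14 kg, all four alike, lying flat on a thin mat 3 mm thick; this point is its centre, 4 mm above its underside
- spare_ring: bystander: a second black ring like the first, lying loose on the table beyond the fixture
- master: bystander: thick steel setting ring, 68 mm across, 16 mm high
- bottle: bystander: small white bottle with an orange cap, 44 mm across, 100 mm high
- screwdriver: bystander: screwdriver with a green handle, 190 mm long
- brush: bystander: cleaning brush, 180 mm long
- caliper: bystander: caliper, 200 mm long, lying flat
- pot: bystander: open blue plastic cup, 60 mm across, 55 mm high
Mind the look-alikes: they are no part of the job. Leave any orange or pink look-alike of the part that bears plate1_mid alone.

How it is judged:
On the way:
1. the ring lies flat against both pins (within 3 mm), before any plate is laid on it and with the lever still up (horizontal distance between ring_mid and seat below 0.003 m and z of ring_mid in the frame of seat below 0.013 m and angle between ring_mid's own z axis and vertical below 0.05 rad and value of joint lever above 0.8 rad and height (world z) of each of plate0_mid, plate1_mid, plate2_mid, plate3_mid below 0.03 m), for 0.2 s.
At the end, for the whole second after the job is handed in: The lever is within 0.015 rad of its stop and the robot is holding it there; the pad presses with more than 2.5 N on a packing plate that lies flat (within 0.06 rad) and centred within 20 mm of the seat point; the ring lies flat on the board within 3 mm of its place against the pins (value of joint lever below 0.015 rad and contact force between any of the fingers, the arm and lever above 1 N and horizontal distance between ring_mid and seat below 0.003 m and z of ring_mid in the frame of seat below 0.013 m and angle between ring_mid's own z axis and vertical below 0.05 rad and ((contact force between pad and plate0 above 2.5 N and angle between plate0_mid's own z axis and vertical below 0.06 rad and horizontal distance between plate0_mid and seat below 0.02 m) or (contact force between pad and plate1 above 2.5 N and angle between plate1_mid's own z axis and vertical below 0.06 rad and horizontal distance between plate1_mid and seat below 0.02 m) or (contact force between pad and plate2 above 2.5 N and angle between plate2_mid's own z axis and vertical below 0.06 rad and horizontal distance between plate2_mid and seat below 0.02 m) or (contact force between pad and plate3 above 2.5 N and angle between plate3_mid's own z axis and vertical below 0.06 rad and horizontal distance between plate3_mid and seat below 0.02 m))); the arm keeps its last pose, push and grip.
It fails at once if a bystander was moved by more than 25 mm (distance of any of spare_ring, master, bottle, screwdriver, brush, caliper, pot from where it was at the start of the episode above 0.025 m).
It also fails if it takes over 72 s, if anything falls off the work surface, if the arm or the gripper's body presses on something with over 40 N, if the wrist force passes 120 N, or if a joint passes its speed limit or range.

### The arm

A 7-joint arm with a two-finger parallel gripper is mounted at the origin on the work surface. World frame = base frame: x ahead of the robot, y to its left, z up, the work surface at z = 0. Lengths are in m, angles in rad, forces in N, time in s.
With the tool pointing down it reaches from about 0.425 to 0.925 m from the base axis. Payload 6.8 kg.
Tool frame: the origin (TCP) lies between the finger pads; the fingertips stand 22 mm ahead of it and the grasp point (between the pads) lies 3 mm ahead of it (bot.tip_reach is the distance from the TCP to the fingertips, in m); z points along the fingers, x is the direction in which the jaws open and shut, and the axes are right-handed (so a half turn about z gives the same grasp; the last joint's range is limited). The gripper opens to 85 mm and grips with 20 to 120 N. Pads are 22 mm wide; open, the fingers measure 114 mm over their backs; the gripper's body (76 mm by 85 mm) begins 54 mm behind the grasp point. The pads swing forward as they close: fully open they stand 13 mm farther back than shut.
Start: joints at [1.088, 0.477, 0.022, 1.555, -0.011, 1.109, -0.083], TCP at [0.247, -0.628, 0.253] pointing down, gripper open.
Joint ranges: [-2.96, 2.96], [-0.34, 2.1], [-1.41, 1.46], [0.24, 2.44], [-1.37, 4.51], [0.17, 1.92], [-2.96, 2.96]. Speed limits (rad/s): [2.39, 2.39, 3.14, 3.14, 3.14, 3.14, 3.14].

### API

Orientations are given as a unit quaternion [w, x, y, z].
In Python, from station import bot gives the robot as it stands.
- The arm moves only by the tool step_arm, never from a script. Its argument "targets" is a list of rows, each a list of 5 numbers: the shift along the tool's x, y, z in mm, then the turn about the tool's z in degrees, then the closure, from 0 (fully open) to 1 (shut). In form: [[dx, dy, dz, spin, jaw], ...]. A call has 1 to 20 rows; each row is the pose to reach, as a shift and turn from the pose commanded when the call began, along the tool's axes at that moment; what a row does not reach only later rows make up. A row lasts 1/12 s, in which the tool goes at most 41.7 mm and 7.16 degrees, less where a joint would pass 70% of its speed; a pose out of reach is approached as far as the arm can. A call with a gripper value outside its range is refused whole. The fingers move at their own pace and stop on an object; "newtons" is the grip in N (left out, the last holds). Time passes only in rows, so rows that repeat a pose let the fingers close. It gives the time, the measured TCP pose, the force and the opening at its end, in the units of the state.
- bot.get_obs(): the state, without advancing time (a new reading comes with each control period).
- bot.read_camera(name): name is "side" or "top"; returns a dict with "frame" (400x640x3 uint8, red, green, blue), "z_map" (400x640 float32, m along the optical axis (not along the pixel's ray), 0 where there is no reading), "fov_y" (degrees; the focal length in pixels is half the picture's height over the tangent of half this angle, whatever the lens; pixels are square), "cx", "cy" (the principal point, pixels), "distortion" ([k1, k2, p1, p2, k3] as OpenCV has them; the pictures are not rectified), "R" (3x3) and "t" (3): a world point X has camera coordinates R X + t. Camera axes: x right, y down, z forward; pixel columns grow to the right and rows downward; lengths in m; the calibration is good to about 2 mm. A picture is of the moment at which its call begins.
- bot.hand_in(): hands the job in, once; it reports no verdict.
The state is a dict: "t": time; "q": joint angles; "joint_vel": joint speeds; "joint_torque": joint torques, N m; "eef_pos": TCP position; "tool_rot": TCP orientation; "contact_force": force on the tool from outside, world axes, zero at the start; "torque": the same for the moment, N m; "gripper_width": opening from 0.0 (shut) to 1.0 (fully open).
Only numpy, scipy, OpenCV 4.12 (cv2) and the standard library are available. Lean on these libraries where they do the work, as an engineer would, in place of code of your own. Each camera call takes 0.05 s, during which the arm holds its last target.

## Working session

There is one attempt and no reset: what is moved stays moved. The work goes in short steps, Python scripts to look and compute and a tool call to move; the robot and the scene stay as the last step left them, time stands still between calls to the robot, and variables do not carry over. Pictures are saved under pics/ and viewed, and the job is handed in when it is done.

Besides the shell and the picture viewer there is one more tool, called after "Call:" by a JSON object that holds its "op" and its "data", one argument or row to a line. step_arm: Moves the arm, as the interface text tells. Its arguments: {"type":"object","properties":{"targets":{"type":"array"},"newtons":{"type":"number"}},"required":["targets"]}

```bash
mkdir -p pics; ls; python3 - <<'E'
from station import bot
import cv2,numpy as np
o=bot.get_obs();print({k:np.round(v,3) for k,v in o.items()},bot.tip_reach)
for n in("top","side"):
    c=bot.read_camera(n);cv2.imwrite(f"pics/{n}0.png",c["frame"][:,:,::-1]);np.savez(f"{n}0.npz",**c)
    print(n,c["fov_y"],c["cx"],c["cy"],c["distortion"],c["R"],c["t"], -c["R"].T@c["t"])
E
```

```text
pics
{'t': np.float64(0.0), 'q': array([ 1.088,  0.478,  0.022,  1.556, -0.011,  1.109, -0.083]), 'joint_vel': array([ 0.   , -0.   ,  0.   ,  0.   ,  0.002, -0.002,  0.   ]), 'joint_torque': array([-2.0000e-03, -5.9644e+01,  1.6080e+00, -2.8119e+01,  1.3000e-02,
        9.0000e-03,  0.0000e+00]), 'eef_pos': array([ 0.247, -0.628,  0.252]), 'tool_rot': array([-0.   ,  0.826, -0.563, -0.001]), 'contact_force': array([ 0.835, -0.493,  1.173]), 'torque': array([0.02 , 0.035, 0.035]), 'gripper_width': np.float64(0.999)} 0.022
top 50.49233444752516 319.7655324369178 203.28464556567272 [0.02309731 0.         0.         0.         0.        ] [[ 0.01015655 -0.99992369  0.00703214]
 [-0.98117945 -0.01132182 -0.19276594]
 [ 0.19283085 -0.00494195 -0.98121957]] [-0.00910747  0.5712297   1.15736532] [0.33739561 0.00308023 1.24580717]
side 56.06660595123608 323.6048939121928 205.18524305639045 [-0.06740224  0.          0.          0.          0.        ] [[-0.93549961 -0.3532642   0.0066999 ]
 [-0.2375796   0.61488669 -0.75197759]
 [ 0.26152708 -0.7050665  -0.65915462]] [0.53765984 0.20727151 1.22041225] [0.23305319 0.92295927 0.95670165]
```

View pics/top0.png

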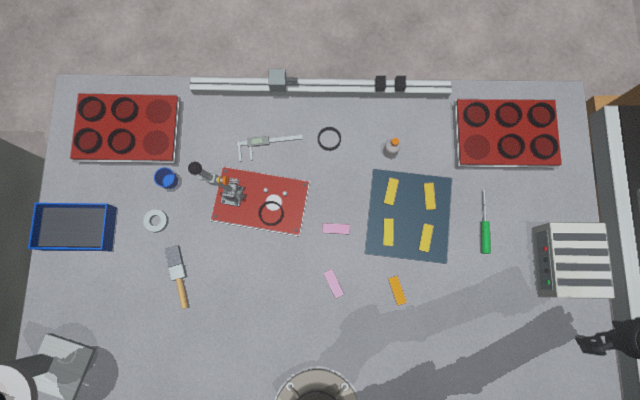

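View pics/side0.png

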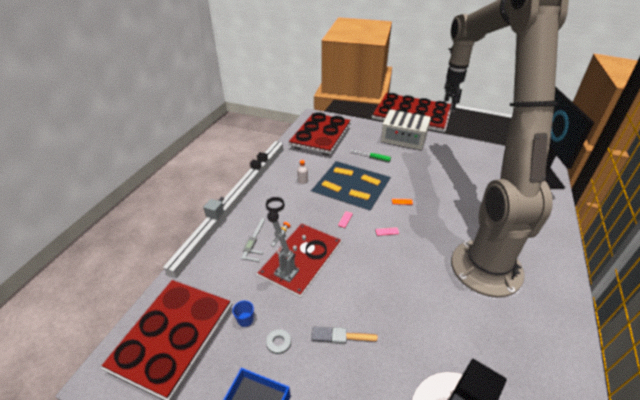

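Top view: red fixture board is at about (260,202) with the ring at (272,212), bracket at (232,190) and lever ball at (195,168). The four brass plates are on the dark mat at (391,191), (430,196), (389,232) and (426,238). The orange (398,290) and pink (336,229), (333,284) pieces are look-alikes lying off the mat. I'll enlarge this area.

```bash
cat > h.py <<'E'
import numpy as np,cv2
def K(c):
    f=200/np.tan(np.radians(c["fov_y"])/2); return np.array([[f,0,c["cx"]],[0,f,c["cy"]],[0,0,1.]])
def ray(c,uv):
    p=cv2.undistortPoints(np.array(uv,float).reshape(-1,1,2),K(c),np.array(c["distortion"])).reshape(-1,2)
    d=np.c_[p,np.ones(len(p))]@c["R"]; return -c["R"].T@c["t"],d
def onz(c,uv,z):
    o,d=ray(c,uv); return o+d*((z-o[2])/d[:,2])[:,None]
def proj(c,X):
    X=np.array(X,float).reshape(-1,3); r,_=cv2.Rodrigues(np.array(c["R"]))
    return cv2.projectPoints(X,r,np.array(c["t"]),K(c),np.array(c["distortion"]))[0].reshape(-1,2)
def load(n): return dict(np.load(n+".npz"))
def crop(c,x0,y0,x1,y1,s,fn):
    cv2.imwrite(fn,cv2.resize(c["frame"][y0:y1,x0:x1,::-1],None,fx=s,fy=s,interpolation=cv2.INTER_CUBIC))
E
python3 - <<'E'
from h import *
t=load("top0");s=load("side0")
crop(t,180,150,320,250,5,"pics/t_fix.png");crop(s,230,190,350,300,5,"pics/s_fix.png");crop(t,360,160,460,270,5,"pics/t_mat.png")
def fit(mask):
    n,l,st,ce=cv2.connectedComponentsWithStats(mask.astype(np.uint8))
    return [(st[i],l==i) for i in range(1,n) if st[i][4]>40]
hsv=cv2.cvtColor(t["frame"],cv2.COLOR_RGB2HSV)
for nm,lo,hi in(("yel",(20,120,120),(35,255,255)),("org",(8,150,150),(19,255,255)),("red",(0,120,60),(7,255,220)),("red2",(172,120,60),(180,255,255))):
    for st,m in fit(cv2.inRange(hsv,lo,hi)>0):
        ys,xs=np.nonzero(m);z=t["z_map"][m];z=z
        # world from depth
        p=cv2.undistortPoints(np.c_[xs,ys].astype(float).reshape(-1,1,2),K(t),t["distortion"]).reshape(-1,2)
        W=(np.c_[p,np.ones(len(p))]*z[:,None]-t["t"])@t["R"]
        r=cv2.minAreaRect(W[:,:2].astype(np.float32)*1000)
        print(nm,st,np.round(r[0],1),np.round(r[1],1),round(r[2],1),"zmed",np.round(np.median(W[:,2]),4), "mean",W.mean(0).round(4))
E
```

```text
yel [384 178  14  27 226] [ 488.  -126.8] [ 47.8 394.8] 56.1 zmed 0.0105 mean [ 0.6182 -0.2138  0.0159]
yel [424 183  11  27 239] [ 606.6 -329.4] [79.4 31.4] 0.8 zmed 0.0102 mean [ 0.6071 -0.3291  0.01  ]
yel [384 219   9  27 234] [ 418.7 -124.9] [ 67.1 295.7] 45.2 zmed 0.0106 mean [ 0.4957 -0.2013  0.0265]
yel [419 224  14  28 250] [ 403.5 -179.4] [ 71.  381.5] 30.4 zmed 0.0103 mean [ 0.4808 -0.3106  0.0202]
yel [389 276  17  29 237] [ 330.4 -225.6] [77.5 26.1] 19.3 zmed 0.0076 mean [ 0.3307 -0.2263  0.0076]
red [  71   94  106   66 4233] [675.1 332.6] [892.7 305.6] 63.2 zmed 0.0478 mean [0.7935 0.5501 0.0506]
red [ 83 101  18  16 220] [852.1 679.3] [49.4 51.6] 81.1 zmed 0.0486 mean [0.8522 0.6782 0.0486]
red [116 101  18  17 231] [595.1 310. ] [800.1  56.2] 46.6 zmed 0.0485 mean [0.8475 0.5773 0.059 ]
red [ 457  100  104   65 3758] [ 676.3 -323.4] [307.1 889.6] 27.0 zmed 0.0475 mean [ 0.784  -0.5424  0.0517]
red [468 106  18  17 232] [ 847.1 -468.1] [52.2 61.4] 84.6 zmed 0.0488 mean [ 0.8502 -0.4684  0.0492]
red [500 106  18  18 227] [ 593.7 -301.3] [ 57.7 793.8] 44.3 zmed 0.0487 mean [ 0.8487 -0.5623  0.0541]
red [533 107  17  16 217] [ 614.3 -332. ] [ 57.8 867.5] 35.8 zmed 0.0482 mean [ 0.8462 -0.6555  0.0595]
red [ 79 132  18  18 226] [753.3 678.9] [49.5 55. ] 45.5 zmed 0.0485 mean [0.7536 0.6793 0.0484]
red [112 132  19  18 250] [750.  579.8] [58.4 54.9] 34.3 zmed 0.0487 mean [0.7535 0.5824 0.0491]
red [502 137  19  18 255] [ 753.3 -564.6] [53.9 52.9] 89.7 zmed 0.0481 mean [ 0.7527 -0.5649  0.0483]
red [535 137  18  19 233] [ 563.9 -332.3] [ 57.9 807.3] 29.9 zmed 0.0486 mean [ 0.751  -0.6582  0.0542]
red [ 212  168   96   66 3261] [513.1 146.3] [339.9 299.9] 80.6 zmed 0.0115 mean [0.5862 0.1654 0.0169]
red [261 206  20  17 228] [449.   91.4] [278.5  59. ] 26.4 zmed 0.0118 mean [0.5424 0.1424 0.0169]
```

View pics/t_fix.png

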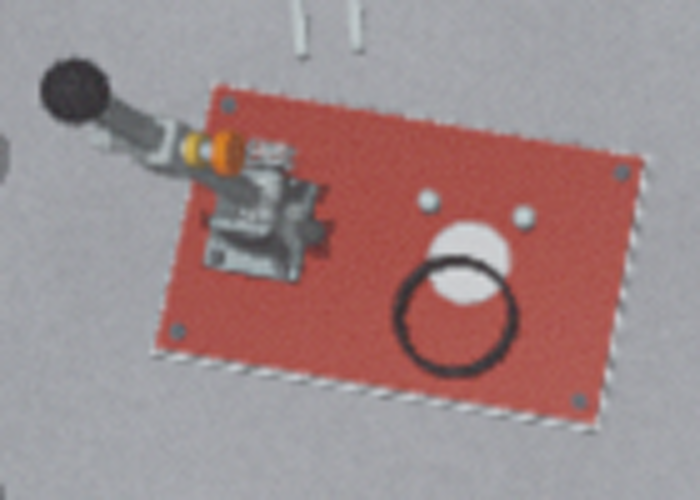

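View pics/s_fix.png

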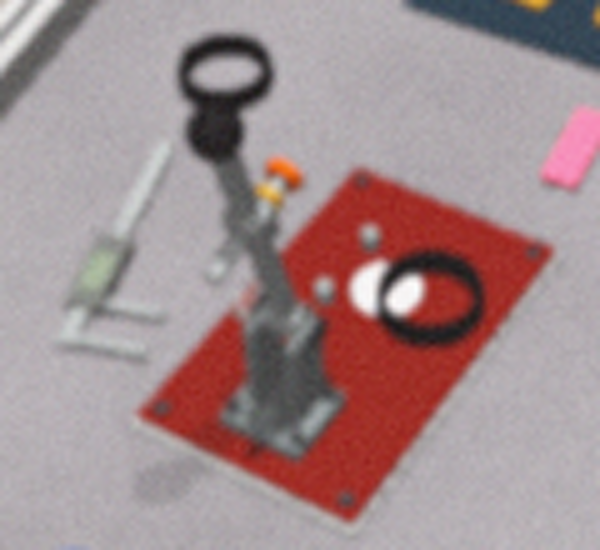

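View pics/t_mat.png

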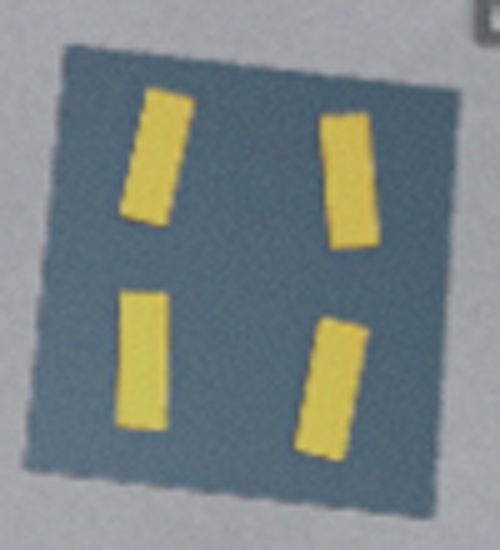

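Fixture crop: pins are at full-image (265.8,190.2) and (284.8,193.4), the ring at about (271,213) on the robot side of them, and a white disc between. The mat crop shows exactly four brass plates. The orange and pink pieces lie on the bare table, so they're left out. Next I'll measure precisely.

```bash
cat > meas.py <<'E'
from h import *
def plates(t,z=0.011,box=(355,160,465,270)):
    hsv=cv2.cvtColor(cv2.resize(t["frame"],None,fx=4,fy=4,interpolation=cv2.INTER_CUBIC),cv2.COLOR_RGB2HSV)
    m=cv2.inRange(hsv,(18,110,110),(36,255,255)); x0,y0,x1,y1=[4*b for b in box]
    k=np.zeros_like(m);k[y0:y1,x0:x1]=m[y0:y1,x0:x1]
    out=[]
    for c in cv2.findContours(k,cv2.RETR_EXTERNAL,cv2.CHAIN_APPROX_NONE)[0]:
        if cv2.contourArea(c)<1500: continue
        uv=(c.reshape(-1,2)+0.5)/4-0.5
        W=onz(t,uv,z)[:,:2]*1000
        r=cv2.minAreaRect(W.astype(np.float32)); b=cv2.boxPoints(r)
        e=b[1]-b[0]; e2=b[2]-b[1]; L=e if np.hypot(*e)>np.hypot(*e2) else e2
        a=np.degrees(np.arctan2(L[1],L[0]));a=(a+90)%180-90
        out.append((np.round(r[0],1),np.round(r[1],1),round(a,1)))
    return out
E
python3 - <<'E'
from meas import *
t=load("top0");s=load("side0")
for p in plates(t):print("plate",p)
for n,c,box in(("top",t,(200,155,320,245)),("side",s,(250,215,350,300))):
    U=8;x0,y0,x1,y1=box
    im=cv2.resize(c["frame"][y0:y1,x0:x1],None,fx=U,fy=U,interpolation=cv2.INTER_CUBIC)
    hsv=cv2.cvtColor(im,cv2.COLOR_RGB2HSV)
    f=lambda ct:(ct.reshape(-1,2)+.5)/U-.5+[x0,y0]
    red=cv2.inRange(hsv,(0,110,60),(8,255,255))|cv2.inRange(hsv,(172,110,60),(180,255,255))
    ct=max(cv2.findContours(red,cv2.RETR_EXTERNAL,cv2.CHAIN_APPROX_NONE)[0],key=cv2.contourArea)
    W=onz(c,f(ct),.012)[:,:2]*1000
    r=cv2.minAreaRect(W.astype(np.float32));print(n,"board",r)
    print(np.round(cv2.boxPoints(r),1).tolist())
    blk=cv2.inRange(hsv,(0,0,0),(180,255,75)) 
    for ct in cv2.findContours(blk,cv2.RETR_EXTERNAL,cv2.CHAIN_APPROX_NONE)[0]:
        if cv2.contourArea(ct)<3000: continue
        W=onz(c,f(ct),.022)[:,:2]*1000
        (cx,cy),ax,an=cv2.fitEllipse(W.astype(np.float32));print(n,"dark",f(ct).mean(0).round(1),(round(cx,1),round(cy,1)),np.round(ax,1))
    gry=cv2.inRange(hsv,(0,0,130),(180,70,255))
    for ct in cv2.findContours(gry,cv2.RETR_EXTERNAL,cv2.CHAIN_APPROX_NONE)[0]:
        if not 300<cv2.contourArea(ct)<8000: continue
        u=f(ct).mean(0);print(n,"gray",u.round(1),cv2.contourArea(ct)/64,"z27",onz(c,[u],.027)[0].round(4),"z20",onz(c,[u],.0195)[0].round(4),"z12",onz(c,[u],.012)[0].round(4))
E
```

```text
plate (array([ 482.4, -313.4]), array([28.4, 79.4]), np.float32(-13.1))
plate (array([ 497.8, -204. ]), array([27.5, 79.7]), np.float32(-3.6))
plate (array([ 606.2, -328.9]), array([79.6, 29. ]), np.float32(2.4))
plate (array([ 619.8, -214.7]), array([27.6, 80.2]), np.float32(-13.6))
top board ((588.0836791992188, 174.3086395263672), (260.8074951171875, 160.71788024902344), 80.71807098388672)
[[487.70001220703125, 58.599998474121094], [646.4000244140625, 32.70000076293945], [688.4000244140625, 290.0], [529.7999877929688, 316.0]]
top gray [295.4 229.7] 6.2109375 z27 [0.4981 0.0667 0.027 ] z20 [0.4991 0.0671 0.0195] z12 [0.5001 0.0674 0.012 ]
top gray [272.3 206.5] 76.046875 z27 [0.5657 0.1355 0.027 ] z20 [0.5671 0.1364 0.0195] z12 [0.5685 0.1372 0.012 ]
top gray [226.2 201.3] 52.4140625 z27 [0.5798 0.2706 0.027 ] z20 [0.5812 0.2722 0.0195] z12 [0.5827 0.2739 0.012 ]
top gray [273.8 199. ] 105.7265625 z27 [0.5882 0.1317 0.027 ] z20 [0.5897 0.1325 0.0195] z12 [0.5913 0.1333 0.012 ]
top gray [284.3 192.9] 15.5546875 z27 [0.6068 0.1015 0.027 ] z20 [0.6084 0.1021 0.0195] z12 [0.6101 0.1027
[... 1134 characters left out ...]
31 0.012 ]
side gray [278.3 269.3] 4.8515625 z27 [0.6269 0.2663 0.027 ] z20 [0.6301 0.261  0.0195] z12 [0.6333 0.2557 0.012 ]
side gray [289.2 254.8] 19.1328125 z27 [0.62   0.1988 0.027 ] z20 [0.6231 0.1929 0.0195] z12 [0.6262 0.1871 0.012 ]
side gray [294.3 247.2] 9.140625 z27 [0.6181 0.1621 0.027 ] z20 [0.6212 0.156  0.0195] z12 [0.6243 0.1499 0.012 ]
side gray [310.6 248.4] 46.7578125 z27 [0.5653 0.1477 0.027 ] z20 [0.568  0.1415 0.0195] z12 [0.5706 0.1352 0.012 ]
side gray [303.5 247. ] 53.03125 z27 [0.5897 0.1504 0.027 ] z20 [0.5926 0.1441 0.0195] z12 [0.5955 0.1379 0.012 ]
side gray [303.5 236.5] 7.6328125 z27 [0.6088 0.1058 0.027 ] z20 [0.6119 0.0992 0.0195] z12 [0.6149 0.0926 0.012 ]
```

```bash
cat >> h.py <<'E'
def tri(c1,u1,c2,u2):
    o1,d1=ray(c1,[u1]);o2,d2=ray(c2,[u2]);d1=d1[0]/np.linalg.norm(d1[0]);d2=d2[0]/np.linalg.norm(d2[0])
    s=np.linalg.lstsq(np.c_[d1,-d2],o2-o1,rcond=None)[0];a=o1+s[0]*d1;b=o2+s[1]*d2
    return (a+b)/2,np.linalg.norm(a-b)
YAW=np.radians(-9.3);SEAT=np.array([.5822,.1355,.012])
XS=np.array([np.cos(YAW),np.sin(YAW),0]);YS=np.array([-np.sin(YAW),np.cos(YAW),0])
def inseat(p): d=np.asarray(p)-SEAT; return np.array([d@XS,d@YS,d[2]]).round(4)
E
python3 - <<'E'
from h import *
t=load("top0");s=load("side0")
def blobs(c,box,f,amin):
    U=8;x0,y0,x1,y1=box
    im=cv2.resize(c["frame"][y0:y1,x0:x1],None,fx=U,fy=U,interpolation=cv2.INTER_CUBIC)
    m=f(im)
    return [((ct.reshape(-1,2)+.5)/U-.5+[x0,y0]) for ct in cv2.findContours(m,cv2.RETR_EXTERNAL,cv2.CHAIN_APPROX_NONE)[0] if cv2.contourArea(ct)>amin]
hs=lambda lo,hi:(lambda im:cv2.inRange(cv2.cvtColor(im,cv2.COLOR_RGB2HSV),lo,hi))
def el(u): return cv2.fitEllipse(u.astype(np.float32))
dark=lambda v:hs((0,0,0),(180,255,v))
for v in(90,110):
  for u in blobs(t,(255,195,290,230),dark(v),1500):
    W=onz(t,u,.030)[:,:2]*1000;e=el(W);print("ring top",v,np.round(e[0],1),np.round(e[1],1))
  for u in blobs(s,(300,235,330,262),dark(v),1500):
    W=onz(s,u,.026)[:,:2]*1000;e=el(W);print("ring side",v,np.round(e[0],1),np.round(e[1],1), cv2.minEnclosingCircle(W.astype(np.float32)))
bt=[el(u)  for u in blobs(t,(182,155,206,180),dark(80),1000)];print(bt)
bs=[el(u) for u in blobs(s,(262,207,283,223),dark(70),1000)];print(bs)
ot=[u for u in blobs(t,(212,172,236,190),hs((5,170,150),(16,255,255)),200)];print([ (el(u),u.min(0),u.max(0)) for u in ot])
os_=[u for u in blobs(s,(278,218,296,234),hs((3,170,150),(16,255,255)),200)];print([(el(u),u.min(0),u.max(0)) for u in os_])
b,e=tri(t,(195,168),s,(273,216.6));print("ball",b,e,inseat(b))
P,e=tri(t,el(ot[0])[0],s,el(os_[0])[0]);print("pad",P,e,inseat(P))
crop(t,185,155,255,215,10,"pics/t_lev.png");crop(s,260,195,310,260,10,"pics/s_lev.png")
E
```

```text
ring top 90 [546.4 139.3] [68.3 71.6]
ring side 90 [548.5 144. ] [65.7 79.5] ((549.1525268554688, 143.82032775878906), 42.406009674072266)
ring top 110 [546.3 139.4] [70.  73.5]
ring side 110 [548.5 143.8] [67.  83.9] ((549.005859375, 143.5439910888672), 44.09697723388672)
[((194.71905517578125, 167.8960418701172), (11.918251991271973, 13.471375465393066), 107.82447052001953)]
[((273.692138671875, 212.82872009277344), (14.620323181152344, 17.5783748626709), 23.831369400024414)]
[(((223.996337890625, 179.1796112060547), (3.2186615467071533, 9.688385009765625), 6.708693504333496), array([222.1875, 175.8125]), array([226.1875, 183.8125]))]
[(((286.5660400390625, 223.971923828125), (2.761331558227539, 6.995077133178711), 123.44319152832031), array([283.5625, 221.9375]), array([289.3125, 226.5625]))]
ball [0.60840894 0.29180496 0.28177071] 0.001227706700830213 [0.0006 0.1585 0.2698]
pad [0.59938312 0.23866693 0.21032911] 0.0007216035490678254 [0.0003 0.1046 0.1983]
```

View pics/t_lev.png

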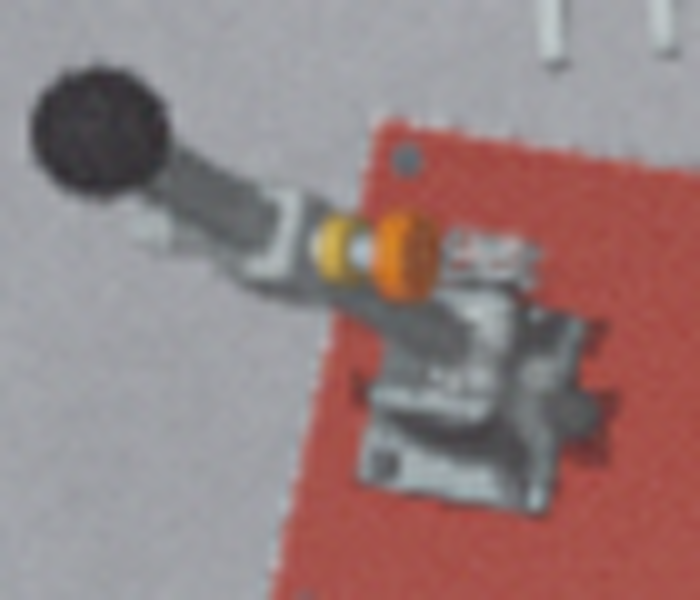

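View pics/s_lev.png

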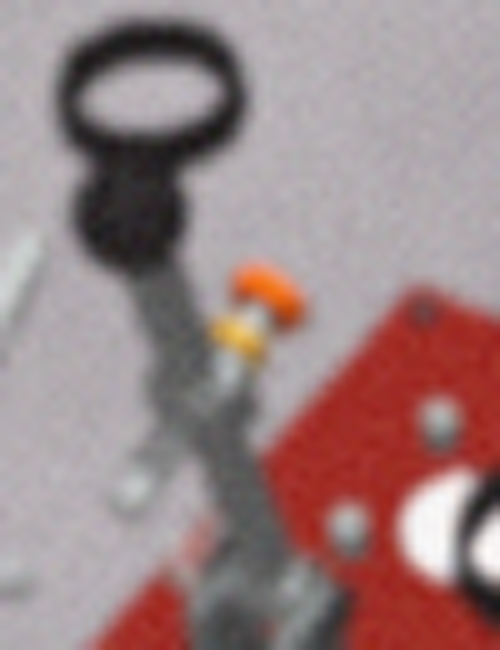

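```bash
python3 - <<'E'
from h import *
t=load("top0");s=load("side0")
b=np.array([.0485,.1918]);L=b/np.linalg.norm(b)
D=np.array([-L[1],L[0]]);print(L,D)
def W(x,y,z): return SEAT+x*XS+y*YS+[0,0,z]
piv=(.110,.078)
for off in(0.0,):
  for d in (.037,.041,.045,.049,.053):
    pts=[]
    for k in np.linspace(0,2*np.pi,60):
        a=.110+.012*np.cos(k);x=.012*np.sin(k)
        pts.append(W(x,piv[0]+a*L[0]+d*D[0],piv[1]+a*L[1]+d*D[1]))
    pt=proj(t,pts);ps=proj(s,pts)
    print("s=%.0f"%((d-.037)*1000),"top crop",((pt.mean(0)-[185,155]+.5)*10).round(0),((pt.min(0)-[185,155]+.5)*10).round(0),((pt.max(0)-[185,155]+.5)*10).round(0),"side",((ps.mean(0)-[260,195]+.5)*10).round(0),((ps.min(0)-[260,195]+.5)*10).round(0),((ps.max(0)-[260,195]+.5)*10).round(0))
print((proj(t,[W(0,.1585,.2698)])-[185,155]+.5)*10,(proj(s,[W(0,.1585,.2698)])-[260,195]+.5)*10)
E
```

```text
[0.24515128 0.96948484] [-0.96948484  0.24515128]
s=0 top crop [412. 256.] [389. 209.] [436. 304.] side [278. 298.] [243. 271.] [314. 326.]
s=4 top crop [426. 258.] [403. 210.] [450. 305.] side [285. 288.] [250. 261.] [321. 316.]
s=8 top crop [441. 259.] [418. 212.] [464. 307.] side [293. 277.] [257. 250.] [329. 305.]
s=12 top crop [455. 261.] [432. 213.] [478. 309.] side [300. 267.] [265. 240.] [336. 295.]
s=16 top crop [469. 263.] [447. 215.] [493. 310.] side [307. 256.] [272. 229.] [343. 284.]
[[103.6955944  134.83477879]] [[139.04227279 222.51483372]]
```

Triangulation puts the ball 198 mm from the pivot (200 expected) at θ≈1.82. The pad edges match a spindle setting of about 0–3 mm, so the gap is about 18–21 mm and 3 plates compress the pad by about 3–6 mm. Next I'll go behind the ring.

```bash
cat > mv.py <<'E'
from h import *
from scipy.spatial.transform import Rotation as Ro
from station import bot
def pose():
    o=bot.get_obs();w,x,y,z=o["tool_rot"];R=Ro.from_quat([x,y,z,w]).as_matrix()
    return o,np.array(o["eef_pos"]),R
def st():
    o,p,R=pose();h=np.degrees(np.arctan2(R[1,0],R[0,0]))
    print("t",round(o["t"],2),"p",p.round(4),"seat",inseat(p),"head",round(h,1),"tilt",np.round(R[:2,2],4),"F",np.round(o["contact_force"],1),"w",round(float(o["gripper_width"]),3),"q",np.round(o["q"],2));return o,p,R,h
def go(*tg):
    o,p,R,h=st()
    for P,H in tg:
        d=R.T@(np.array(P)-p)*1000
        sp=0 if H is None else -((H-h+90)%180-90)
        print("to",np.round(P,4),H,"->",d.round(1),"spin",round(sp,1))
def S(x,y,z): return SEAT*[1,1,0]+x*XS+y*YS+[0,0,z]   # z world
E
python3 - <<'E'
from mv import *
go(((.5,-.35,.25),-99.3),(S(-.1,0,.25),-99.3),(S(-.1,0,.038),-99.3))
E
```

```text
t 0.1 p [ 0.247  -0.6277  0.2525] seat [-0.2075 -0.8073  0.2405] head -68.5 tilt [-0.0007  0.0015] F [ 0.7 -0.3 -0. ] w 1.0 q [ 1.09  0.48  0.02  1.56 -0.01  1.11 -0.08]
to [ 0.5  -0.35  0.25] -99.3 -> [-165.7 -337.1    2.7] spin 30.8
to [0.4835 0.1517 0.25  ] -99.3 -> [-638.6 -505.5    3.4] spin 30.8
to [0.4835 0.1517 0.038 ] -99.3 -> [-638.2 -505.5  215.4] spin 30.8
```

Call:
{"op": "step_arm", "data": {
  "targets": [
    [-166,-337,3,31,1],
    [-166,-337,3,31,1],
    [-166,-337,3,31,1],
    [-166,-337,3,31,1],
    [-166,-337,3,31,1],
    [-166,-337,3,31,1],
    [-166,-337,3,31,1],
    [-166,-337,3,31,1],
    [-166,-337,3,31,1],
    [-400,-420,3,31,1],
    [-639,-505,3,31,1],
    [-639,-505,3,31,1],
    [-639,-505,3,31,1],
    [-639,-505,3,31,1],
    [-639,-505,3,31,1],
    [-639,-505,3,31,1],
    [-639,-505,3,31,1],
    [-639,-505,3,31,1],
    [-639,-505,3,31,1],
    [-639,-505,3,31,1]
  ]
}}

```text
t: 1.77
eef_pos: [0.4838, 0.1082, 0.2503]
tool_rot: [-0.0, -0.646, 0.763, -0.0]
contact_force: [1.1, 0.1, 0.1]
gripper_width: 0.001
```

```bash
python3 - <<'E'
from mv import *
go((S(-.1,0,.25),-99.3),(S(-.1,0,.038),-99.3))
E
```

```text
t 1.77 p [0.4838 0.1082 0.2503] seat [-0.0927 -0.0428  0.2383] head -99.5 tilt [-0.0001 -0.0002] F [1.1 0.1 0.1] w 0.001 q [-0.12  0.2  -0.26  1.96  0.06  0.99 -2.14]
to [0.4835 0.1517 0.25  ] -99.3 -> [-42.8   7.5   0.2] spin -0.2
to [0.4835 0.1517 0.038 ] -99.3 -> [-42.8   7.5 212.2] spin -0.2
```

Call:
{"op": "step_arm", "data": {
  "targets": [
    [0,0,0,0,1],
    [0,0,0,0,1]
  ]
}}

```text
t: 1.93
eef_pos: [0.4839, 0.1092, 0.2501]
tool_rot: [-0.0, -0.648, 0.761, 0.0]
contact_force: [0.7, -1.0, -0.5]
gripper_width: -0.001
```

```bash
python3 - <<'E'
from mv import *
go((S(-.1,0,.25),-99.3),(S(-.1,0,.038),-99.3))
E
```

```text
t 1.93 p [0.4839 0.1092 0.2501] seat [-0.0927 -0.0418  0.2381] head -99.2 tilt [-0.0005  0.0005] F [ 0.7 -1.  -0.5] w -0.001 q [-0.12  0.2  -0.26  1.96  0.06  0.99 -2.14]
to [0.4835 0.1517 0.25  ] -99.3 -> [-41.9   7.2   0.1] spin 0.1
to [0.4835 0.1517 0.038 ] -99.3 -> [-41.8   7.1 212.1] spin 0.1
```

Call:
{"op": "step_arm", "data": {
  "targets": [
    [-42,7,0,0,1],
    [-42,7,40,0,1],
    [-42,7,80,0,1],
    [-42,7,120,0,1],
    [-42,7,160,0,1],
    [-42,7,195,0,1],
    [-42,7,212,0,1],
    [-42,7,212,0,1],
    [-42,7,212,0,1]
  ]
}}

```text
t: 2.68
eef_pos: [0.4843, 0.1473, 0.0377]
tool_rot: [-0.001, -0.645, 0.764, 0.0]
contact_force: [0.3, -0.4, 1.0]
gripper_width: -0.002
```

```bash
python3 - <<'E'
from mv import *
go((S(-.06,0,.038),-99.3),(S(-.047,0,.038),-99.3))
c=bot.read_camera("side");crop(c,260,170,380,290,5,"pics/s1.png")
c=bot.read_camera("top");crop(c,220,150,320,250,5,"pics/t1.png")
E
```

```text
t 2.68 p [0.4843 0.1473 0.0377] seat [-0.0985 -0.0041  0.0257] head -99.6 tilt [-0.0021 -0.0017] F [ 0.3 -0.4  1. ] w -0.002 q [-0.24  0.54 -0.22  2.09  0.22  0.54 -2.36]
to [0.523  0.1452 0.038 ] -99.3 -> [ -4.4 -38.5  -0.4] spin -0.3
to [0.5358 0.1431 0.038 ] -99.3 -> [ -4.4 -51.5  -0.4] spin -0.3
```

View pics/s1.png

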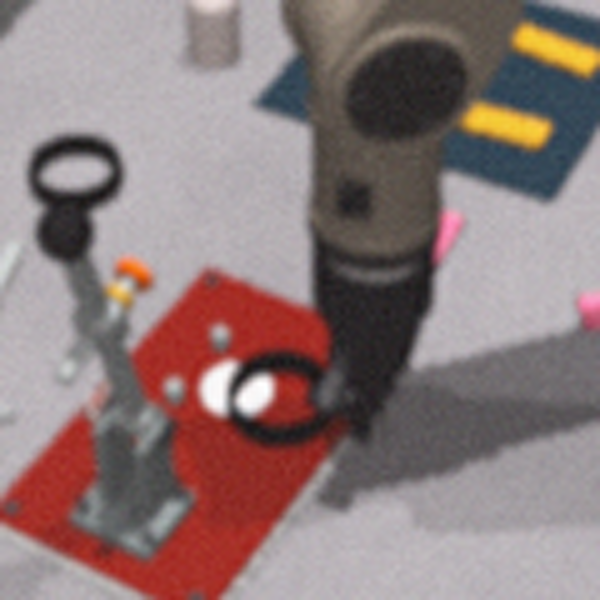

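View pics/t1.png

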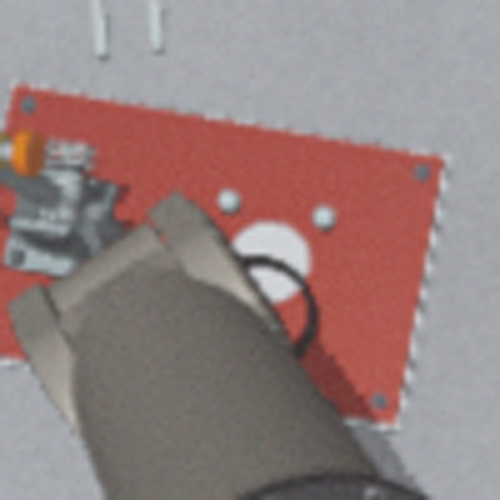

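The fingers stand behind the ring, nothing touching. I'll push it gently toward the pins.

Call:
{"op": "step_arm", "data": {
  "targets": [
    [-4,-5,0,0,1],
    [-4,-12,0,0,1],
    [-4,-20,0,0,1],
    [-4,-27,0,0,1],
    [-4,-33,0,0,1],
    [-4,-39,0,0,1],
    [-4,-43,0,0,1],
    [-4,-46,0,0,1],
    [-4,-46,0,0,1]
  ]
}}

```text
t: 3.53
eef_pos: [0.5313, 0.1451, 0.0382]
tool_rot: [0.0, -0.646, 0.764, -0.0]
contact_force: [-0.3, -0.2, 0.1]
gripper_width: -0.001
```

```bash
python3 - <<'E'
from mv import *
go((S(-.047,0,.038),-99.3))if 0 else st()
c=bot.read_camera("side");crop(c,260,190,360,290,5,"pics/s2.png")
E
```

```text
t 3.53 p [0.5313 0.1451 0.0382] seat [-0.0517  0.0013  0.0262] head -99.6 tilt [0.0005 0.    ] F [-0.3 -0.2  0.1] w -0.001 q [-0.21  0.58 -0.22  1.99  0.22  0.59 -2.31]
```

View pics/s2.png

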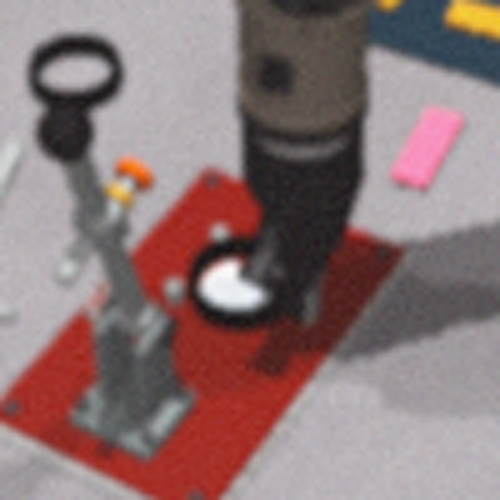

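The ring now nearly touches the pins. I'll creep on until the force rises.

Call:
{"op": "step_arm", "data": {
  "targets": [
    [0,-2,0,0,1],
    [0,-4,0,0,1],
    [0,-5,0,0,1],
    [0,-5,0,0,1]
  ]
}}

```text
t: 3.92
eef_pos: [0.5353, 0.1444, 0.0382]
tool_rot: [-0.0, -0.646, 0.763, 0.0]
contact_force: [-0.3, -1.4, 0.4]
gripper_width: -0.004
```

```bash
python3 - <<'E'
from mv import *
st()
E
```

```text
t 3.92 p [0.5353 0.1444 0.0382] seat [-0.0477  0.0012  0.0262] head -99.5 tilt [-0.0006 -0.0003] F [-0.3 -1.4  0.4] w -0.004 q [-0.2   0.59 -0.22  1.98  0.22  0.6  -2.31]
```

Call:
{"op": "step_arm", "data": {
  "targets": [
    [0,-1,0,0,1],
    [0,-2,0,0,1],
    [0,-2,0,0,1]
  ]
}}

```text
t: 4.17
eef_pos: [0.5357, 0.1442, 0.038]
tool_rot: [-0.002, -0.646, 0.763, 0.001]
contact_force: [-6.3, -0.9, 4.8]
gripper_width: -0.003
```

Call:
{"op": "step_arm", "data": {
  "targets": [
    [0,-1,0,0,1],
    [0,-2,0,0,1],
    [0,-2,0,0,1]
  ]
}}

```text
t: 4.42
eef_pos: [0.5359, 0.144, 0.0378]
tool_rot: [-0.003, -0.646, 0.763, 0.002]
contact_force: [-10.5, -0.2, 7.1]
gripper_width: -0.003
```

Contact stops the arm with a 10 N reaction, at seat-frame x≈-47 mm (expected -36-11). I'll back off, rise and check from above.

Call:
{"op": "step_arm", "data": {
  "targets": [
    [0,4,0,0,1],
    [0,10,0,0,1],
    [0,25,0,0,1],
    [0,40,-30,0,1],
    [0,50,-70,0,1],
    [20,60,-110,0,0.5],
    [60,80,-150,0,0.5],
    [100,100,-170,0,0.5],
    [140,100,-170,0,0.5],
    [180,100,-170,0,0.5],
    [220,100,-170,0,0.5],
    [260,100,-170,0,0.5],
    [300,80,-170,0,0.5],
    [340,50,-170,0,0.5]
  ]
}}

```text
t: 5.58
eef_pos: [0.4218, -0.1609, 0.2089]
tool_rot: [-0.0, -0.645, 0.764, -0.001]
contact_force: [1.3, 1.5, -0.1]
gripper_width: 0.496
```

```bash
python3 - <<'E'
from mv import *
from meas import plates
st()
c=bot.read_camera("side");crop(c,260,200,360,290,6,"pics/s3.png");np.savez("side1.npz",**c)
t=bot.read_camera("top");crop(t,220,160,320,250,6,"pics/t3.png");np.savez("top1.npz",**t)
U=8;x0,y0,x1,y1=255,185,295,225
im=cv2.resize(t["frame"][y0:y1,x0:x1],None,fx=U,fy=U,interpolation=cv2.INTER_CUBIC)
for v in(90,110):
  m=cv2.inRange(cv2.cvtColor(im,cv2.COLOR_RGB2HSV),(0,0,0),(180,255,v))
  for ct in cv2.findContours(m,0,1)[0]:
    if cv2.contourArea(ct)>1500:
      W=onz(t,(ct.reshape(-1,2)+.5)/U-.5+[x0,y0],.03)[:,:2]*1000;e=cv2.fitEllipse(W.astype(np.float32));print(v,np.round(e[0],1),np.round(e[1],1),inseat([e[0][0]/1e3,e[0][1]/1e3,0]))
E
```

```text
t 5.58 p [ 0.4218 -0.1609  0.2089] seat [-0.1104 -0.3185  0.1969] head -99.6 tilt [ 0.0009 -0.0012] F [ 1.3  1.5 -0.1] w 0.496 q [ 0.29  0.17 -0.07  2.11  0.02  0.86 -1.53]
90 [579.7 134.6] [68.9 72.1] [-0.0023 -0.0013 -0.012 ]
110 [579.8 134.6] [71.  73.9] [-0.0022 -0.0013 -0.012 ]
```

View pics/s3.png

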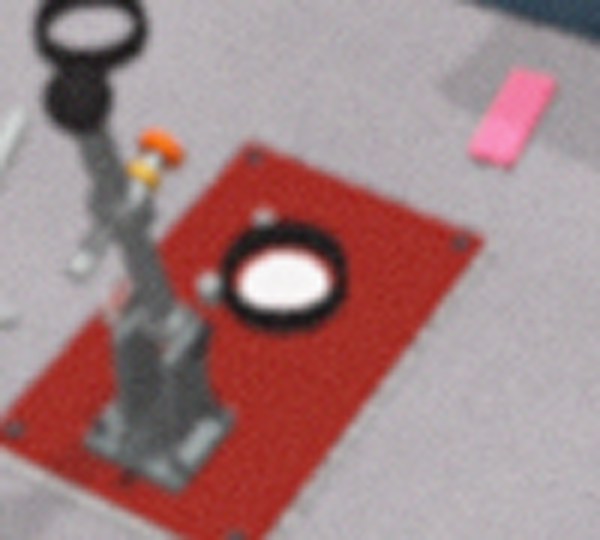

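View pics/t3.png

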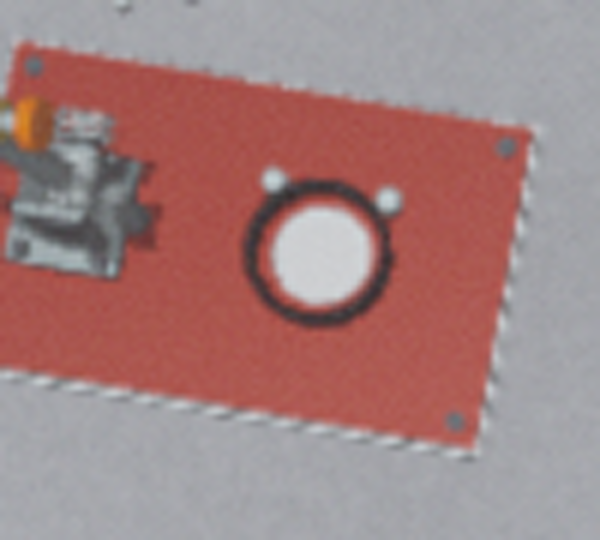

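The ring touches both pins (t3 pixels (273,181) and (388,201)), with the white disc concentric inside it. Next is the first plate at top pixel (389,232), brass and on the mat, which the mat crop already confirmed.

```bash
python3 - <<'E'
from mv import *
go(((.498,-.204,.12),-93.6),((.498,-.204,.025),-93.6))
E
```

```text
t 5.68 p [ 0.4253 -0.1648  0.2092] seat [-0.1063 -0.3217  0.1972] head -100.0 tilt [ 0.0043 -0.0033] F [-0.2  0.   0.3] w 0.497 q [ 0.29  0.17 -0.07  2.11  0.02  0.86 -1.53]
to [ 0.498 -0.204  0.12 ] -93.6 -> [ 25.7 -78.   89.6] spin -6.4
to [ 0.498 -0.204  0.025] -93.6 -> [ 25.5 -77.5 184.6] spin -6.4
```

Call:
{"op": "step_arm", "data": {
  "targets": [
    [10,-35,30,-6,0.5],
    [26,-78,60,-6,0.5],
    [26,-78,100,-6,0.5],
    [26,-78,130,-6,0.5],
    [26,-78,130,-6,0.5],
    [26,-78,130,-6,0.5]
  ]
}}

```text
t: 6.18
eef_pos: [0.4947, -0.1961, 0.0767]
tool_rot: [-0.001, -0.685, 0.728, 0.002]
contact_force: [-0.4, 0.1, 0.5]
gripper_width: 0.497
```

```bash
python3 - <<'E'
from mv import *
go(((.498,-.204,.025),-93.6))
t=bot.read_camera("side");crop(t,300,130,420,230,6,"pics/s4.png")
E
```

```text
t 6.18 p [ 0.4947 -0.1961  0.0767] seat [-0.0328 -0.3414  0.0647] head -93.5 tilt [-0.0049  0.0015] F [-0.4  0.1  0.5] w 0.497 q [ 0.31  0.49 -0.06  2.03  0.05  0.63 -1.42]
to [ 0.498 -0.204  0.025] -93.6 -> [ 7.7 -4.  51.7] spin 0.1
```

View pics/s4.png

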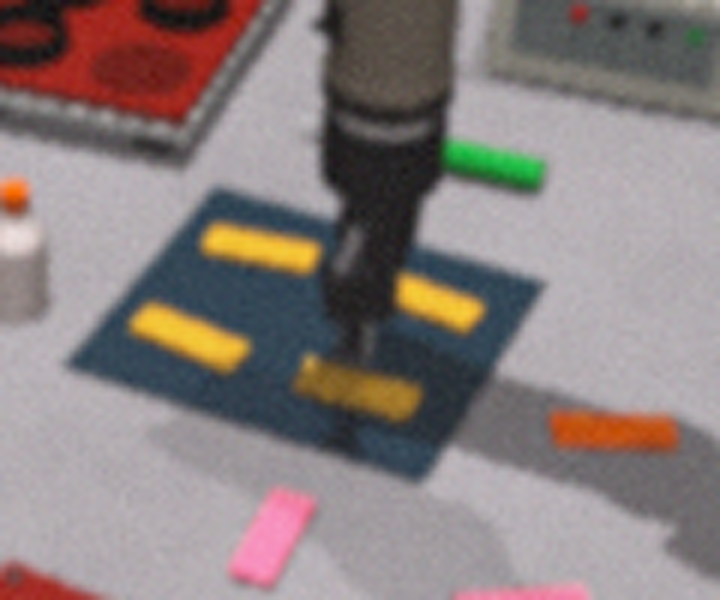

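The gripper stands right over the lit plate. I'll descend and grip.

Call:
{"op": "step_arm", "data": {
  "targets": [
    [8,-4,25,0,0.5],
    [8,-4,45,0,0.5],
    [8,-4,52,0,0.5],
    [8,-4,52,0,0.5],
    [8,-4,52,0,0.5],
    [8,-4,52,0,0.5]
  ],
  "newtons": 40
}}

```text
t: 6.73
eef_pos: [0.501, -0.2052, 0.0284]
tool_rot: [0.001, -0.685, 0.728, -0.001]
contact_force: [-0.1, -0.3, 1.4]
gripper_width: 0.501
```

```bash
python3 - <<'E'
from mv import *
go(((.498,-.204,.025),-93.6))
E
```

```text
t 6.73 p [ 0.501  -0.2052  0.0284] seat [-0.025  -0.3494  0.0164] head -93.5 tilt [ 0.0032 -0.0009] F [-0.1 -0.3  1.4] w 0.501 q [ 0.32  0.58 -0.06  2.03  0.06  0.53 -1.41]
to [ 0.498 -0.204  0.025] -93.6 -> [-1.   3.1  3.4] spin 0.1
```

Call:
{"op": "step_arm", "data": {
  "targets": [
    [-1,3,3,0,0.5],
    [-1,3,3,0,0.5],
    [-1,3,3,0,1],
    [-1,3,3,0,1],
    [-1,3,3,0,1],
    [-1,3,3,0,1],
    [-1,3,3,0,1],
    [-1,3,3,0,1]
  ],
  "newtons": 40
}}

```text
t: 7.4
eef_pos: [0.4978, -0.2042, 0.025]
tool_rot: [0.0, -0.685, 0.729, -0.001]
contact_force: [-3.6, 1.4, 14.1]
gripper_width: 0.313
```

```bash
python3 - <<'E'
from mv import *
st()
c=bot.read_camera("side");crop(c,320,160,400,220,8,"pics/s5.png")
E
```

```text
t 7.4 p [ 0.4978 -0.2042  0.025 ] seat [-0.0284 -0.3489  0.013 ] head -93.5 tilt [ 0.002  -0.0007] F [-3.6  1.4 14.1] w 0.313 q [ 0.32  0.58 -0.06  2.03  0.06  0.52 -1.41]
```

View pics/s5.png

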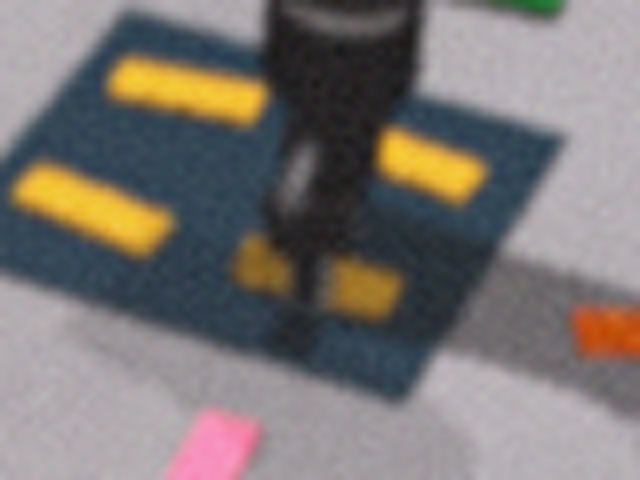

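The jaws stopped at 26.6 mm on the plate; 14 N upward shows the tips touch the mat, so the plate's underside is 22 mm below the TCP. Lifting now.

Call:
{"op": "step_arm", "data": {
  "targets": [
    [0,0,-10,0,1],
    [0,0,-40,0,1],
    [0,0,-80,0,1],
    [0,0,-100,0,1],
    [0,0,-100,0,1]
  ]
}}

```text
t: 7.87
eef_pos: [0.4996, -0.2049, 0.1283]
tool_rot: [0.002, -0.685, 0.729, -0.004]
contact_force: [0.2, -0.7, -1.1]
gripper_width: 0.31
```

```bash
python3 - <<'E'
from mv import *
go((S(0,0,.125),-99.3),(S(0,0,.055),-99.3))
E
```

```text
t 7.87 p [ 0.4996 -0.2049  0.1283] seat [-0.0265 -0.3493  0.1163] head -93.5 tilt [ 0.0079 -0.0025] F [ 0.2 -0.7 -1.1] w 0.31 q [ 0.33  0.41 -0.07  1.99  0.04  0.73 -1.4 ]
to [0.5822 0.1355 0.125 ] -99.3 -> [-344.9  -61.4    3.1] spin 5.8
to [0.5822 0.1355 0.055 ] -99.3 -> [-345.   -60.8   73.1] spin 5.8
```

Call:
{"op": "step_arm", "data": {
  "targets": [
    [-35,-6,0,6,1],
    [-75,-13,0,6,1],
    [-115,-20,0,6,1],
    [-155,-28,0,6,1],
    [-195,-35,0,6,1],
    [-235,-42,0,6,1],
    [-275,-49,0,6,1],
    [-310,-55,0,6,1],
    [-335,-60,0,6,1],
    [-345,-61,0,6,1],
    [-345,-61,0,6,1],
    [-345,-61,0,6,1],
    [-345,-61,0,6,1]
  ]
}}

```text
t: 8.95
eef_pos: [0.5784, 0.1339, 0.1227]
tool_rot: [-0.001, -0.645, 0.764, -0.0]
contact_force: [-0.3, -0.4, -1.6]
gripper_width: 0.313
```

```bash
python3 - <<'E'
from mv import *
go((S(0,0,.055),-99.3))
E
```

```text
t 8.95 p [0.5784 0.1339 0.1227] seat [-0.0035 -0.0022  0.1107] head -99.7 tilt [-0.0014 -0.002 ] F [-0.3 -0.4 -1.6] w 0.313 q [-0.26  0.5  -0.09  1.86  0.07  0.79 -2.13]
to [0.5822 0.1355 0.055 ] -99.3 -> [-2.4 -3.6 67.7] spin -0.4
```

Call:
{"op": "step_arm", "data": {
  "targets": [
    [-2,-3,20,0,1],
    [-2,-3,40,0,1],
    [-2,-3,55,0,1],
    [-2,-3,62,0,1],
    [-2,-3,62,0,1],
    [-2,-3,62,0,1]
  ]
}}

```text
t: 9.45
eef_pos: [0.5823, 0.1367, 0.0615]
tool_rot: [-0.0, -0.645, 0.764, -0.0]
contact_force: [-0.7, -0.5, -0.5]
gripper_width: 0.316
```

```bash
python3 - <<'E'
from mv import *
go((S(0,0,.0545),-99.3))
E
```

```text
t 9.45 p [0.5823 0.1367 0.0615] seat [-0.0001  0.0012  0.0495] head -99.6 tilt [-0.0003 -0.0007] F [-0.7 -0.5 -0.5] w 0.316 q [-0.27  0.59 -0.09  1.88  0.08  0.68 -2.14]
to [0.5822 0.1355 0.0545] -99.3 -> [ 1.2 -0.1  7. ] spin -0.3
```

Call:
{"op": "step_arm", "data": {
  "targets": [
    [1,0,3,0,1],
    [1,0,5,0,1],
    [1,0,7,0,1],
    [1,0,7,0,1],
    [1,0,7,0,1]
  ]
}}

```text
t: 9.87
eef_pos: [0.5822, 0.1373, 0.0545]
tool_rot: [0.0, -0.646, 0.763, -0.0]
contact_force: [0.1, 0.2, -0.4]
gripper_width: 0.309
```

Call:
{"op": "step_arm", "data": {
  "targets": [
    [1,0,0.5,0,1],
    [1,0,0.5,0,1],
    [1,0,0.5,0,0.6],
    [1,0,0.5,0,0.5],
    [1,0,0.5,0,0.3],
    [1,0,0.5,0,0.3],
    [1,0,-10,0,0.3],
    [1,0,-40,0,0.3],
    [1,0,-80,0,0.3],
    [40,0,-90,0,0.3],
    [80,0,-90,0,0.4],
    [120,0,-90,0,0.5],
    [160,0,-90,0,0.5],
    [200,0,-90,0,0.5]
  ]
}}

```text
t: 11.03
eef_pos: [0.5486, -0.0618, 0.1455]
tool_rot: [0.0, -0.646, 0.763, -0.0]
contact_force: [0.2, -0.3, 0.1]
gripper_width: 0.502
```

```bash
python3 - <<'E'
from mv import *
from meas import plates
go(((.619,-.212,.12),-103.6),((.482,-.312,.12),-103.1))
c=bot.read_camera("side");crop(c,260,200,360,290,6,"pics/s6.png")
t=bot.read_camera("top");crop(t,220,160,320,250,6,"pics/t6.png")
for p in plates(t,.04,(250,180,300,230)):print(p,inseat([p[0][0]/1e3,p[0][1]/1e3,0]))
E
```

```text
t 11.03 p [ 0.5486 -0.0618  0.1455] seat [-0.0012 -0.2001  0.1335] head -99.5 tilt [ 0.0014 -0.0001] F [ 0.2 -0.3  0.1] w 0.502 q [ 0.05  0.41 -0.07  1.95  0.04  0.79 -1.77]
to [ 0.619 -0.212  0.12 ] -103.6 -> [136.6 -94.2  25.6] spin 4.1
to [ 0.482 -0.312  0.12 ] -103.1 -> [257.8  24.4  25.4] spin 3.6
(array([582.4, 134.6]), array([31.5, 81.8]), np.float32(-8.6)) [ 0.0003 -0.0009 -0.012 ]
```

View pics/s6.png

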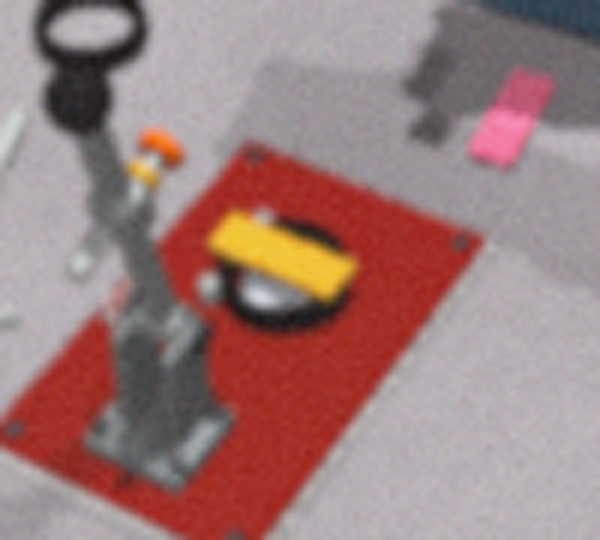

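View pics/t6.png

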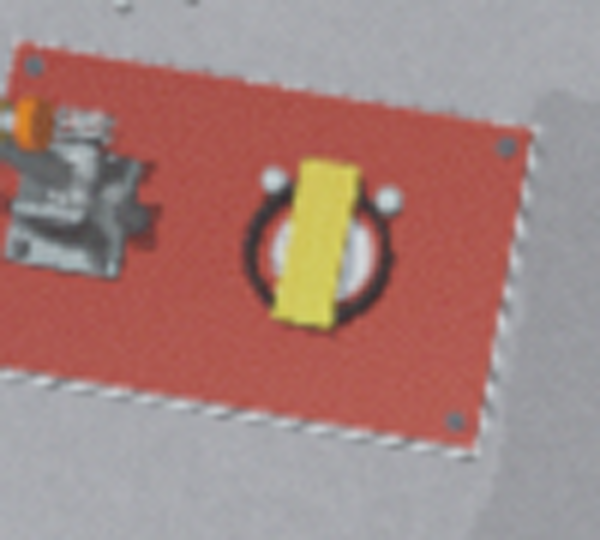

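Plate 1 lies centred across the ring, within 1 mm in the top fit, and the ring is still at its pins. Plate 2 is next, the one at top pixel (391,191).

Call:
{"op": "step_arm", "data": {
  "targets": [
    [35,-25,0,4,0.5],
    [70,-50,0,4,0.5],
    [105,-72,0,4,0.5],
    [138,-94,20,4,0.5],
    [138,-94,50,4,0.5],
    [138,-94,80,4,0.5],
    [138,-94,80,4,0.5],
    [138,-94,80,4,0.5],
    [138,-94,80,4,0.5]
  ]
}}

```text
t: 11.88
eef_pos: [0.6199, -0.2111, 0.0661]
tool_rot: [0.001, -0.619, 0.785, -0.001]
contact_force: [0.2, 0.1, 0.6]
gripper_width: 0.498
```

```bash
python3 - <<'E'
from mv import *
go(((.619,-.214,.0255),-103.6))
E
```

```text
t 11.88 p [ 0.6199 -0.2111  0.0661] seat [ 0.0932 -0.336   0.0541] head -103.5 tilt [ 0.0018 -0.0001] F [0.2 0.1 0.6] w 0.498 q [ 0.25  0.65 -0.02  1.74  0.01  0.75 -1.58]
to [ 0.619  -0.214   0.0255] -103.6 -> [ 3.   0.3 40.6] spin 0.1
```

Call:
{"op": "step_arm", "data": {
  "targets": [
    [3,0,20,0,0.5],
    [3,0,35,0,0.5],
    [3,0,40,0,0.5],
    [3,0,40,0,0.5],
    [3,0,40,0,0.5],
    [3,0,40,0,0.5]
  ]
}}

```text
t: 12.38
eef_pos: [0.6187, -0.2145, 0.0253]
tool_rot: [0.0, -0.619, 0.785, -0.0]
contact_force: [0.1, 0.1, -0.3]
gripper_width: 0.498
```

```bash
python3 - <<'E'
from mv import *
go(((.619,-.214,.0255),-103.6))
E
```

```text
t 12.38 p [ 0.6187 -0.2145  0.0253] seat [ 0.0926 -0.3395  0.0133] head -103.5 tilt [ 0.0011 -0.0002] F [ 0.1  0.1 -0.3] w 0.498 q [ 0.25  0.71 -0.02  1.75  0.02  0.68 -1.58]
to [ 0.619  -0.214   0.0255] -103.6 -> [-0.6 -0.1 -0.2] spin 0.1
```

Call:
{"op": "step_arm", "data": {
  "targets": [
    [0,0,-1,0,0.5],
    [0,0,-1,0,1],
    [0,0,-1,0,1],
    [0,0,-1,0,1],
    [0,0,-1,0,1],
    [0,0,-1,0,1]
  ]
}}

```text
t: 12.88
eef_pos: [0.6187, -0.2148, 0.0263]
tool_rot: [0.0, -0.619, 0.785, -0.001]
contact_force: [-1.5, 0.8, 6.3]
gripper_width: 0.307
```

```bash
python3 - <<'E'
from mv import *
st()
E
```

```text
t 12.88 p [ 0.6187 -0.2148  0.0263] seat [ 0.0927 -0.3398  0.0143] head -103.5 tilt [ 0.0013 -0.0003] F [-1.5  0.8  6.3] w 0.307 q [ 0.25  0.71 -0.02  1.75  0.02  0.68 -1.58]
```

Call:
{"op": "step_arm", "data": {
  "targets": [
    [0,0,-10,0,1],
    [0,0,-40,0,1],
    [0,0,-80,0,1],
    [0,0,-110,0,1],
    [0,0,-110,0,1],
    [0,0,-110,0,1]
  ]
}}

```text
t: 13.38
eef_pos: [0.6193, -0.2151, 0.1379]
tool_rot: [0.001, -0.619, 0.786, -0.002]
contact_force: [-0.3, -0.3, -2.0]
gripper_width: 0.307
```

```bash
python3 - <<'E'
from mv import *
go((S(0,0,.136),-99.3))
E
```

```text
t 13.38 p [ 0.6193 -0.2151  0.1379] seat [ 0.0933 -0.3399  0.1259] head -103.5 tilt [ 0.0043 -0.0012] F [-0.3 -0.3 -2. ] w 0.307 q [ 0.25  0.56 -0.01  1.7   0.01  0.87 -1.58]
to [0.5822 0.1355 0.136 ] -99.3 -> [-332.1  118.2    1.4] spin -4.2
```

Call:
{"op": "step_arm", "data": {
  "targets": [
    [-38,13,0,-4,1],
    [-76,27,0,-4,1],
    [-114,40,0,-4,1],
    [-152,54,0,-4,1],
    [-190,67,0,-4,1],
    [-228,81,0,-4,1],
    [-266,95,0,-4,1],
    [-300,107,0,-4,1],
    [-322,115,0,-4,1],
    [-332,118,0,-4,1],
    [-332,118,20,-4,1],
    [-332,118,40,-4,1],
    [-332,118,55,-4,1],
    [-332,118,60,-4,1],
    [-332,118,60,-4,1],
    [-332,118,60,-4,1]
  ]
}}

```text
t: 14.72
eef_pos: [0.581, 0.1349, 0.075]
tool_rot: [-0.001, -0.646, 0.764, 0.0]
contact_force: [0.8, 0.7, -1.0]
gripper_width: 0.307
```

```bash
python3 - <<'E'
from mv import *
go((S(0,0,.0635),-99.3))
E
```

```text
t 14.72 p [0.581  0.1349 0.075 ] seat [-0.0011 -0.0008  0.063 ] head -99.6 tilt [-0.0009 -0.0006] F [ 0.8  0.7 -1. ] w 0.307 q [-0.27  0.57 -0.08  1.88  0.07  0.7  -2.13]
to [0.5822 0.1355 0.0635] -99.3 -> [-0.8 -1.1 11.5] spin -0.3
```

Call:
{"op": "step_arm", "data": {
  "targets": [
    [0,-1,4,0,1],
    [0,-1,8,0,1],
    [0,-1,11,0,1],
    [0,-1,11,0,1],
    [0,-1,11,0,1]
  ]
}}

```text
t: 15.13
eef_pos: [0.582, 0.1356, 0.0643]
tool_rot: [-0.0, -0.646, 0.763, 0.0]
contact_force: [0.2, 0.5, -0.6]
gripper_width: 0.311
```

Call:
{"op": "step_arm", "data": {
  "targets": [
    [0,0,0.7,0,1],
    [0,0,1,0,1],
    [0,0,1,0,1]
  ]
}}

```text
t: 15.38
eef_pos: [0.5821, 0.1356, 0.0634]
tool_rot: [0.0, -0.646, 0.763, -0.0]
contact_force: [0.3, 0.5, -0.2]
gripper_width: 0.311
```

Call:
{"op": "step_arm", "data": {
  "targets": [
    [0,0,0.7,0,1],
    [0,0,0.7,0,1]
  ]
}}

```text
t: 15.55
eef_pos: [0.5822, 0.1356, 0.0632]
tool_rot: [0.0, -0.646, 0.763, -0.0]
contact_force: [-2.0, -0.6, 4.9]
gripper_width: 0.313
```

Contact (4.9 N up). Releasing.

Call:
{"op": "step_arm", "data": {
  "targets": [
    [0,0,0,0,0.62],
    [0,0,0,0,0.5],
    [0,0,0,0,0.4],
    [0,0,0,0,0.3],
    [0,0,-10,0,0.3],
    [0,0,-40,0,0.3],
    [0,0,-80,0,0.3],
    [40,10,-80,0,0.3],
    [80,20,-80,0,0.4],
    [120,30,-80,0,0.5],
    [160,30,-80,0,0.5],
    [200,30,-80,0,0.5]
  ]
}}

```text
t: 16.55
eef_pos: [0.5184, -0.0581, 0.1436]
tool_rot: [0.0, -0.646, 0.763, -0.0]
contact_force: [0.6, 0.0, 0.7]
gripper_width: 0.499
```

```bash
python3 - <<'E'
from mv import *
from meas import plates
go(((.482,-.3125,.07),-103.1))
c=bot.read_camera("side");crop(c,260,200,360,290,6,"pics/s7.png")
t=bot.read_camera("top");crop(t,220,160,320,250,6,"pics/t7.png")
for p in plates(t,.048,(250,180,300,230)):print(p,inseat([p[0][0]/1e3,p[0][1]/1e3,0]))
for p in plates(t):print(p)
E
```

```text
t 16.55 p [ 0.5184 -0.0581  0.1436] seat [-0.0316 -0.2014  0.1316] head -99.5 tilt [0.0008 0.    ] F [0.6 0.  0.7] w 0.499 q [ 0.04  0.37 -0.05  2.02  0.03  0.76 -1.77]
to [ 0.482  -0.3125  0.07  ] -103.1 -> [256.9  -5.9  73.5] spin 3.6
(array([582.7, 133.9]), array([32.1, 83.8]), np.float32(-9.9)) [ 0.0008 -0.0015 -0.012 ]
(array([ 482.3, -313.3]), array([28.5, 79.6]), np.float32(-13.0))
(array([ 606.3, -328.9]), array([79.6, 28.6]), np.float32(2.7))
```

View pics/s7.png

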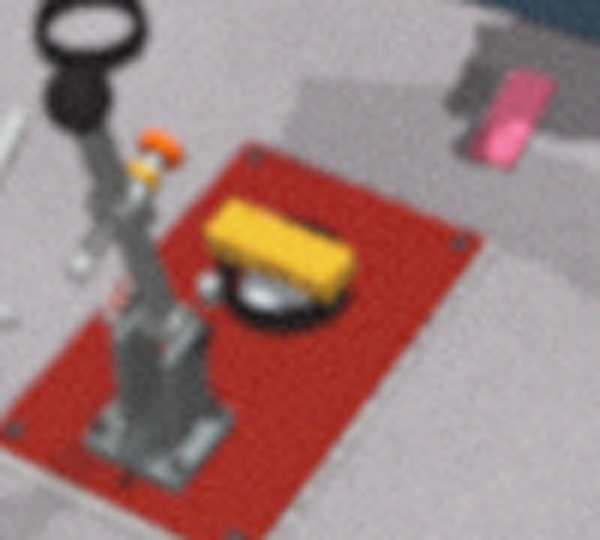

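View pics/t7.png

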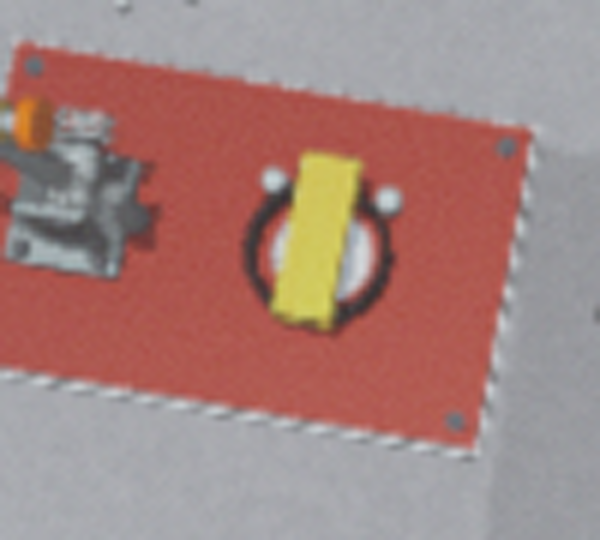

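Two plates are stacked squarely. The third is at top pixel (426,238), world (0.482,-0.313).

Call:
{"op": "step_arm", "data": {
  "targets": [
    [40,-1,0,4,0.5],
    [80,-2,0,4,0.5],
    [120,-3,0,4,0.5],
    [160,-4,0,4,0.5],
    [200,-5,0,4,0.5],
    [235,-6,20,4,0.5],
    [257,-6,50,4,0.5],
    [257,-6,75,4,0.5],
    [257,-6,75,4,0.5],
    [257,-6,75,4,0.5],
    [257,-6,75,4,0.5]
  ]
}}

```text
t: 17.57
eef_pos: [0.4842, -0.3102, 0.069]
tool_rot: [0.001, -0.62, 0.785, -0.0]
contact_force: [0.1, -0.1, 0.6]
gripper_width: 0.503
```

```bash
python3 - <<'E'
from mv import *
go(((.482,-.3125,.0268),-103.1))
E
```

```text
t 17.57 p [ 0.4842 -0.3102  0.069 ] seat [-0.0247 -0.4557  0.057 ] head -103.4 tilt [0.0017 0.0001] F [ 0.1 -0.1  0.6] w 0.503 q [ 0.44  0.55  0.02  1.94 -0.02  0.65 -1.33]
to [ 0.482  -0.3125  0.0268] -103.1 -> [ 2.8  1.6 42.2] spin -0.3
```

Call:
{"op": "step_arm", "data": {
  "targets": [
    [3,2,20,0,0.5],
    [3,2,36,0,0.5],
    [3,2,42,0,0.5],
    [3,2,42,0,0.5],
    [3,2,42,0,0.5]
  ]
}}

```text
t: 17.98
eef_pos: [0.4812, -0.3132, 0.0269]
tool_rot: [0.0, -0.619, 0.785, -0.001]
contact_force: [-0.4, -0.0, 0.8]
gripper_width: 0.5
```

```bash
python3 - <<'E'
from mv import *
go(((.482,-.3125,.0268),-103.1))
E
```

```text
t 17.98 p [ 0.4812 -0.3132  0.0269] seat [-0.0271 -0.4591  0.0149] head -103.5 tilt [ 0.0016 -0.0004] F [-0.4 -0.   0.8] w 0.5 q [ 0.45  0.62  0.02  1.95 -0.02  0.57 -1.32]
to [ 0.482  -0.3125  0.0268] -103.1 -> [-0.9 -0.6  0.1] spin -0.4
```

Call:
{"op": "step_arm", "data": {
  "targets": [
    [0,0,0,0,1],
    [0,0,0,0,1],
    [0,0,0,0,1],
    [0,0,0,0,1],
    [0,0,0,0,1]
  ]
}}

```text
t: 18.4
eef_pos: [0.4813, -0.3138, 0.0273]
tool_rot: [0.001, -0.619, 0.785, -0.001]
contact_force: [-0.0, 1.0, 6.3]
gripper_width: 0.307
```

Call:
{"op": "step_arm", "data": {
  "targets": [
    [0,0,-10,0,1],
    [0,0,-40,0,1],
    [0,0,-80,0,1],
    [0,0,-118,0,1],
    [0,0,-118,0,1],
    [0,0,-118,0,1]
  ]
}}

```text
t: 18.9
eef_pos: [0.4816, -0.3145, 0.147]
tool_rot: [0.001, -0.619, 0.786, -0.003]
contact_force: [-0.6, 0.5, -2.4]
gripper_width: 0.309
```

```bash
python3 - <<'E'
from mv import *
go((S(0,0.001,.144),-99.3))
E
```

```text
t 18.9 p [ 0.4816 -0.3145  0.147 ] seat [-0.0265 -0.4604  0.135 ] head -103.5 tilt [ 0.0055 -0.0029] F [-0.6  0.5 -2.4] w 0.309 q [ 0.45  0.43  0.03  1.9  -0.02  0.8  -1.32]
to [0.5824 0.1365 0.144 ] -99.3 -> [-462.1    7.7    2.2] spin -4.2
```

Call:
{"op": "step_arm", "data": {
  "targets": [
    [-38,1,0,-4,1],
    [-78,1,0,-4,1],
    [-118,2,0,-4,1],
    [-158,3,0,-4,1],
    [-198,3,0,-4,1],
    [-238,4,0,-4,1],
    [-278,5,0,-4,1],
    [-318,5,0,-4,1],
    [-358,6,0,-4,1],
    [-398,7,0,-4,1],
    [-432,7,0,-4,1],
    [-454,8,0,-4,1],
    [-462,8,0,-4,1],
    [-462,8,20,-4,1],
    [-462,8,40,-4,1],
    [-462,8,55,-4,1],
    [-462,8,62,-4,1],
    [-462,8,62,-4,1],
    [-462,8,62,-4,1],
    [-462,8,62,-4,1]
  ]
}}

```text
t: 20.57
eef_pos: [0.5809, 0.1372, 0.0824]
tool_rot: [0.0, -0.646, 0.764, -0.0]
contact_force: [1.3, 0.4, -1.1]
gripper_width: 0.309
```

```bash
python3 - <<'E'
from mv import *
go((S(0,0.001,.0723),-99.3))
E
```

```text
t 20.57 p [0.5809 0.1372 0.0824] seat [-0.0015  0.0015  0.0704] head -99.6 tilt [0.0011 0.0002] F [ 1.3  0.4 -1.1] w 0.309 q [-0.28  0.56 -0.08  1.87  0.06  0.71 -2.13]
to [0.5824 0.1365 0.0723] -99.3 -> [ 0.5 -1.5 10.1] spin -0.3
```

Call:
{"op": "step_arm", "data": {
  "targets": [
    [0,-1,4,0,1],
    [0,-1,7,0,1],
    [0,-1,9,0,1],
    [0,-1,9.5,0,1],
    [0,-1,9.5,0,1]
  ]
}}

```text
t: 20.98
eef_pos: [0.5815, 0.1372, 0.0723]
tool_rot: [0.0, -0.646, 0.763, -0.0]
contact_force: [-0.2, -0.5, 1.1]
gripper_width: 0.31
```

Call:
{"op": "step_arm", "data": {
  "targets": [
    [0,0,0.7,0,1],
    [0,0,0.7,0,1]
  ]
}}

```text
t: 21.15
eef_pos: [0.5815, 0.1372, 0.0722]
tool_rot: [0.0, -0.646, 0.763, -0.0]
contact_force: [-2.6, -0.8, 6.4]
gripper_width: 0.312
```

Contact (6.4 N). I'll release and rise clear on the side away from the lever.

Call:
{"op": "step_arm", "data": {
  "targets": [
    [0,0,0,0,0.62],
    [0,0,0,0,0.5],
    [0,0,0,0,0.4],
    [0,0,0,0,0.3],
    [0,0,-10,0,0.3],
    [0,0,-40,0,0.3],
    [0,0,-60,0,0.3],
    [35,10,-80,0,0.3],
    [70,20,-100,-5,0.3],
    [105,30,-120,-10,0.3],
    [140,30,-150,-17,0.2],
    [160,30,-190,-24,0.2],
    [160,30,-230,-31,0.2],
    [160,30,-270,-38,0.2],
    [160,30,-300,-45,0.2],
    [160,30,-310,-52,0.2]
  ]
}}

```text
t: 22.48
eef_pos: [0.5269, -0.0156, 0.3885]
tool_rot: [-0.002, 0.916, -0.401, 0.005]
contact_force: [0.3, 0.7, -0.3]
gripper_width: 0.799
```

```bash
python3 - <<'E'
from mv import *
from meas import plates
go((S(0,.1585,.38),-9.3))
c=bot.read_camera("side");crop(c,260,200,360,290,6,"pics/s8.png");np.savez("side2.npz",**c)
t=bot.read_camera("top");crop(t,180,150,300,250,6,"pics/t8.png");np.savez("top2.npz",**t)
for p in plates(t,.056,(250,180,300,230)):print(p,inseat([p[0][0]/1e3,p[0][1]/1e3,0]))
E
```

```text
t 22.48 p [ 0.5269 -0.0156  0.3885] seat [-0.0301 -0.1581  0.3765] head -47.2 tilt [0.0101 0.0003] F [ 0.3  0.7 -0.3] w 0.799 q [ 0.08  0.13 -0.19  1.72  0.03  1.28 -0.94]
to [0.6078 0.2919 0.38  ] -9.3 -> [-170.9 -268.2    9.4] spin -37.9
(array([581.4, 134.6]), array([33.6, 83.5]), np.float32(-9.4)) [-0.0006 -0.001  -0.012 ]
```

View pics/s8.png

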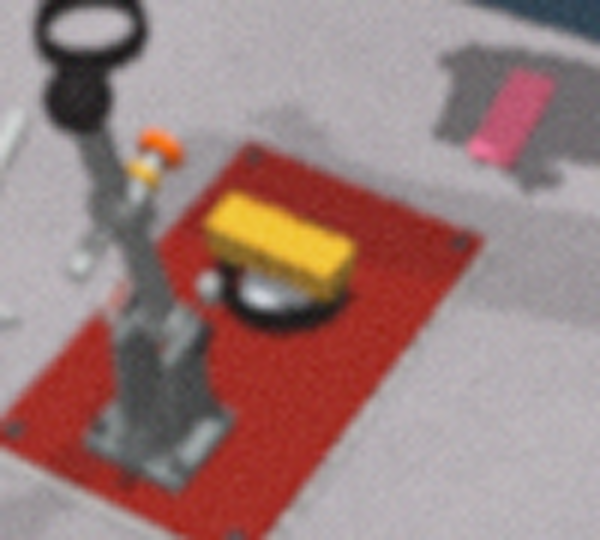

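View pics/t8.png

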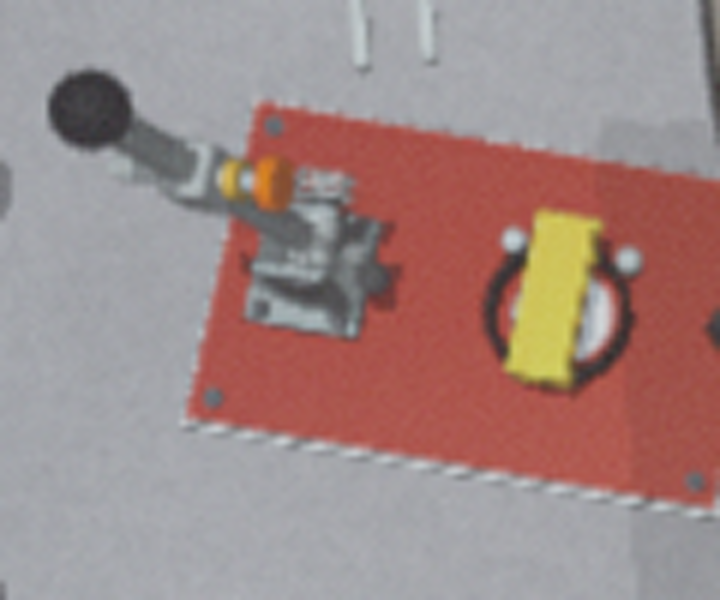

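Three plates are stacked squarely, centred within about 1 mm. Now I'll go over the ball.

Call:
{"op": "step_arm", "data": {
  "targets": [
    [-20,-31,9,-6,0.3],
    [-41,-64,9,-12,0.3],
    [-62,-97,9,-18,0.3],
    [-83,-130,9,-24,0.3],
    [-104,-163,9,-30,0.3],
    [-125,-196,9,-38,0.3],
    [-146,-229,9,-38,0.3],
    [-162,-255,9,-38,0.3],
    [-171,-268,9,-38,0.3],
    [-171,-268,9,-38,0.3],
    [-171,-268,9,-38,0.3],
    [-171,-268,9,-38,0.3]
  ]
}}

```text
t: 23.58
eef_pos: [0.6073, 0.2902, 0.3712]
tool_rot: [0.001, 0.996, -0.084, -0.001]
contact_force: [0.3, -0.5, 0.1]
gripper_width: 0.7
```

```bash
python3 - <<'E'
from mv import *
go((S(0,.1585,.286),-9.3))
E
```

```text
t 23.58 p [0.6073 0.2902 0.3712] seat [-2.000e-04  1.567e-01  3.592e-01] head -9.7 tilt [-0.0015 -0.002 ] F [ 0.3 -0.5  0.1] w 0.7 q [-0.27  0.43 -0.39  1.38  0.16  1.36 -0.83]
to [0.6078 0.2919 0.286 ] -9.3 -> [ 0.3 -1.9 85.2] spin -0.4
```

Call:
{"op": "step_arm", "data": {
  "targets": [
    [0,-2,25,0,0.3],
    [0,-2,50,0,0.3],
    [0,-2,72,0,0.3],
    [0,-2,85,0,0.3],
    [0,-2,85,0,0.3],
    [0,-2,85,0,0.3]
  ]
}}

```text
t: 24.08
eef_pos: [0.608, 0.2924, 0.2875]
tool_rot: [0.0, 0.996, -0.084, -0.0]
contact_force: [1.1, 0.2, 0.5]
gripper_width: 0.699
```

```bash
python3 - <<'E'
from mv import *
go((S(0,.1585,.285),-9.3))
c=bot.read_camera("side");crop(c,235,160,335,260,6,"pics/s9.png")
E
```

```text
t 24.08 p [0.608  0.2924 0.2875] seat [1.000e-04 1.590e-01 2.755e-01] head -9.6 tilt [-0.0004 -0.0008] F [1.1 0.2 0.5] w 0.699 q [-0.27  0.48 -0.39  1.49  0.19  1.2  -0.86]
to [0.6078 0.2919 0.285 ] -9.3 -> [-0.1  0.5  2.5] spin -0.3
```

View pics/s9.png

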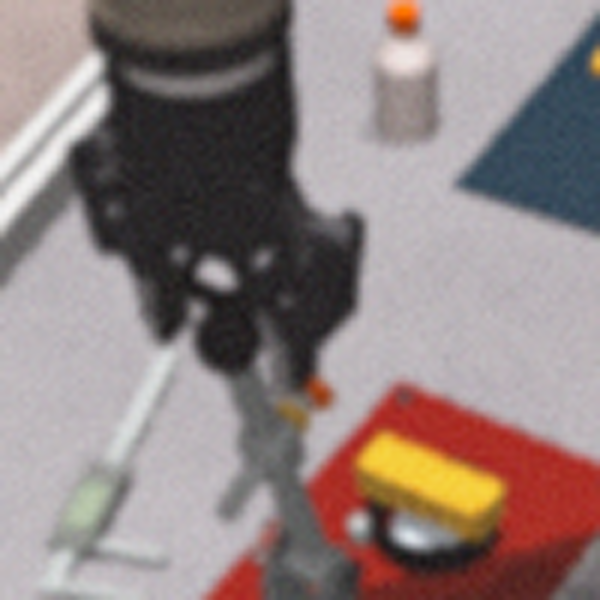

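The ball sits between the fingers. I'll lower slightly and grip.

Call:
{"op": "step_arm", "data": {
  "targets": [
    [0,0,3,0,0.3],
    [0,0,3,0,1],
    [0,0,3,0,1],
    [0,0,3,0,1],
    [0,0,3,0,1],
    [0,0,3,0,1]
  ],
  "newtons": 30
}}

```text
t: 24.63
eef_pos: [0.6083, 0.2939, 0.2854]
tool_rot: [-0.001, 0.997, -0.083, 0.001]
contact_force: [1.5, -0.6, 4.1]
gripper_width: 0.352
```

```bash
python3 - <<'E'
from mv import *
o,p,R,h=st()
# arc rows: grasp point = TCP + 3mm down ; start angle from measured ball
piv=S(0,.110,.090); r=.200
g=p-[0,0,.003]; d=g-piv; y0=d@YS; z0=d[2]; print("r",np.hypot(y0,z0),"theta",np.arctan2(z0,-y0))
th0=1.82
for k in range(0,41):
    th=th0*(1-k/38)
    t=S(0,.110-r*np.cos(th),.090+r*np.sin(th)+.003)
    a=S(0,.110-r*np.cos(th0),.090+r*np.sin(th0)+.003)
    v=R.T@(t-a)*1000
    if k%1==0:print(k,round(th,3),v.round(1))
E
```

```text
t 24.63 p [0.6083 0.2939 0.2854] seat [2.000e-04 1.605e-01 2.734e-01] head -9.5 tilt [0.0017 0.0009] F [ 1.5 -0.6  4.1] w 0.352 q [-0.27  0.48 -0.39  1.5   0.19  1.2  -0.86]
r 0.19889208190271174 theta 1.827596024687544
0 1.82 [0. 0. 0.]
1 1.772 [ 0.   9.3 -2.2]
2 1.724 [ 0.1 18.8 -3.9]
3 1.676 [ 0.1 28.3 -5.1]
4 1.628 [ 0.2 37.8 -5.9]
5 1.581 [ 0.2 47.4 -6.2]
6 1.533 [ 0.2 56.9 -6.1]
7 1.485 [ 0.3 66.5 -5.5]
8 1.437 [ 0.3 76.  -4.5]
9 1.389 [ 0.3 85.5 -3. ]
10 1.341 [ 0.4 94.9 -1. ]
11 1.293 [  0.4 104.1   1.4]
12 1.245 [  0.4 113.3   4.2]
13 1.197 [  0.5 122.3   7.5]
14 1.149 [  0.5 131.1  11.2]
15 1.102 [  0.5 139.8  15.3]
16 1.054 [  0.6 148.2  19.8]
17 1.006 [  0.6 156.4  24.7]
18 0.958 [  0.6 164.4  30. ]
19 0.91 [  0.6 172.1  35.7]
20 0.862 [  0.7 179.5  41.8]
21 0.814 [  0.7 186.7  48.2]
22 0.766 [  0.7 193.5  54.9]
23 0.718 [  0.7 200.   61.9]
24 0.671 [  0.7 206.1  69.3]
25 0.623 [  0.7 211.9  76.9]
26 0.575 [  0.7 217.3  84.8]
27 0.527 [  0.7 222.3  93. ]
28 0.479 [  0.8 226.9 101.4]
29 0.431 [  0.8 231.2 110. ]
30 0.383 [  0.8 235.  118.8]
31 0.335 [  0.8 238.3 127.7]
32 0.287 [  0.8 241.3 136.8]
33 0.239 [  0.8 243.8 146.1]
34 0.192 [  0.7 245.9 155.4]
35 0.144 [  0.7 247.5 164.9]
36 0.096 [  0.7 248.6 174.4]
37 0.048 [  0.7 249.3 183.9]
38 0.0 [  0.7 249.6 193.5]
39 -0.048 [  0.7 249.3 203.1]
40 -0.096 [  0.7 248.7 212.7]
```

Gripped (30 mm on the 32 mm ball; radius from the pivot 199 mm, θ=1.83). I'll swing it down along the arc.

Call:
{"op": "step_arm", "data": {
  "targets": [
    [0,9,-2,0,1],
    [0,19,-4,0,1],
    [0,28,-5,0,1],
    [0,38,-6,0,1],
    [0,47,-6,0,1],
    [0,57,-6,0,1],
    [0,66,-5.5,0,1],
    [0,76,-4.5,0,1],
    [0,85,-3,0,1],
    [0,95,-1,0,1],
    [0,104,1.5,0,1],
    [0,113,4,0,1],
    [0,122,7.5,0,1],
    [0,131,11,0,1],
    [0,140,15,0,1],
    [0,148,20,0,1],
    [0,156,25,0,1],
    [0,156,25,0,1]
  ]
}}

```text
t: 26.13
eef_pos: [0.5825, 0.136, 0.2585]
tool_rot: [0.001, 0.996, -0.085, 0.0]
contact_force: [6.6, -2.4, 2.1]
gripper_width: 0.353
```

```bash
cat > arc.py <<'E'
from mv import *
o,p,R,h=st()
piv=S(0,.110,.090); r=.2
d=p-[0,0,.003]-piv; y0=d@YS; z0=d[2]; th0=np.arctan2(z0,-y0); print("r",np.hypot(y0,z0),"theta",th0)
for th in np.arange(np.floor(th0*20)/20,-.001,-.05):
    v=R.T@(S(0,.110-r*np.cos(th),.090+r*np.sin(th)+.003)-p)*1000
    print(round(th,3),v.round(1))
E
python3 arc.py
```

```text
t 26.13 p [0.5825 0.136  0.2585] seat [2.000e-04 5.000e-04 2.465e-01] head -9.7 tilt [ 0.0005 -0.0021] F [ 6.6 -2.4  2.1] w 0.353 q [-0.05  0.37 -0.36  1.72  0.15  1.08 -0.63]
r 0.19846262228838024 theta 0.9864745630442652
0.95 [-0.2  6.9  2.9]
0.9 [-0.1 14.8  8.9]
0.85 [-0.  22.5 15.3]
0.8 [ 0.  29.8 22.1]
0.75 [ 0.1 36.8 29.3]
0.7 [ 0.1 43.4 36.8]
0.65 [ 0.1 49.6 44.6]
0.6 [ 0.2 55.5 52.7]
0.55 [ 0.2 60.9 61.1]
0.5 [ 0.2 65.9 69.8]
0.45 [ 0.3 70.5 78.7]
0.4 [ 0.3 74.6 87.8]
0.35 [ 0.3 78.2 97.1]
0.3 [  0.3  81.4 106.6]
0.25 [  0.3  84.1 116.2]
0.2 [  0.3  86.3 126. ]
0.15 [  0.4  88.  135.8]
0.1 [  0.4  89.2 145.7]
0.05 [  0.3  90.  155.7]
-0.0 [  0.3  90.2 165.7]
```

Call:
{"op": "step_arm", "data": {
  "targets": [
    [0,7,3,0,1],
    [0,15,9,0,1],
    [0,22.5,15.5,0,1],
    [0,30,22,0,1],
    [0,37,29,0,1],
    [0,43.5,37,0,1],
    [0,49.5,44.5,0,1],
    [0,55.5,52.5,0,1],
    [0,61,61,0,1],
    [0,66,70,0,1],
    [0,70.5,79,0,1],
    [0,74.5,88,0,1],
    [0,78,97,0,1],
    [0,81.5,106.5,0,1],
    [0,84,116,0,1],
    [0,86.5,126,0,1],
    [0,88,136,0,1],
    [0,88,136,0,1],
    [0,88,136,0,1]
  ]
}}

```text
t: 27.72
eef_pos: [0.5686, 0.0504, 0.1233]
tool_rot: [0.001, 0.996, -0.084, 0.001]
contact_force: [6.9, -3.5, 2.1]
gripper_width: 0.356
```

```bash
python3 arc.py; python3 - <<'E'
from h import *
from station import bot
c=bot.read_camera("side");crop(c,270,190,370,290,6,"pics/s10.png")
E
```

```text
t 27.72 p [0.5686 0.0504 0.1233] seat [ 0.0004 -0.0862  0.1113] head -9.7 tilt [ 0.002  -0.0015] F [ 6.9 -3.5  2.1] w 0.356 q [ 0.05  0.48 -0.31  1.9   0.21  0.78 -0.55]
r 0.1985393684266669 theta 0.15340238259334613
0.15 [-0.3  1.5  0.5]
0.1 [-0.4  2.8 10.4]
0.05 [-0.4  3.5 20.3]
-0.0 [-0.4  3.8 30.3]
```

View pics/s10.png

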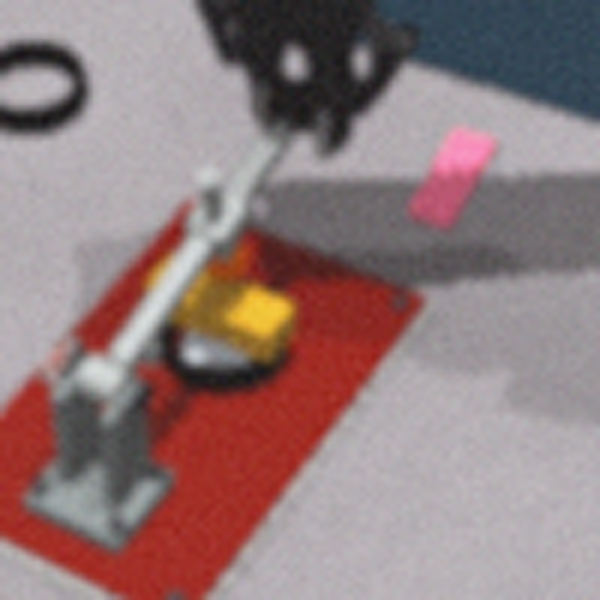

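The lever is coming down over the stack and the ball is still gripped. I'll continue slowly, watching the force.

Call:
{"op": "step_arm", "data": {
  "targets": [
    [0,0,5,0,1],
    [0,1,10,0,1],
    [0,1.5,15,0,1],
    [0,2,20,0,1],
    [0,2,20,0,1]
  ]
}}

```text
t: 28.18
eef_pos: [0.5684, 0.0488, 0.1033]
tool_rot: [0.0, 0.996, -0.084, 0.001]
contact_force: [7.5, -2.8, 2.9]
gripper_width: 0.354
```

Call:
{"op": "step_arm", "data": {
  "targets": [
    [0,0,3,0,1],
    [0,0,6,0,1],
    [0,0,6,0,1]
  ]
}}

```text
t: 28.43
eef_pos: [0.5683, 0.0485, 0.0975]
tool_rot: [0.001, 0.996, -0.084, 0.001]
contact_force: [7.9, -3.7, 2.9]
gripper_width: 0.351
```

```bash
python3 arc.py
```

```text
t 28.43 p [0.5683 0.0485 0.0975] seat [ 0.0004 -0.0881  0.0855] head -9.6 tilt [ 0.0024 -0.0015] F [ 7.9 -3.7  2.9] w 0.351 q [ 0.04  0.52 -0.3   1.92  0.23  0.73 -0.56]
r 0.19810213864068296 theta 0.022894016477835417
0.0 [-0.4  1.9  4.5]
```

Call:
{"op": "step_arm", "data": {
  "targets": [
    [0,0,1,0,1],
    [0,0,2,0,1],
    [0,0,2,0,1]
  ]
}}

```text
t: 28.68
eef_pos: [0.5683, 0.0484, 0.0958]
tool_rot: [0.001, 0.996, -0.084, 0.001]
contact_force: [7.0, -4.1, 3.3]
gripper_width: 0.352
```

Call:
{"op": "step_arm", "data": {
  "targets": [
    [0,0,1,0,1],
    [0,0,2,0,1],
    [0,0,2,0,1]
  ]
}}

```text
t: 28.93
eef_pos: [0.5683, 0.0485, 0.0939]
tool_rot: [0.001, 0.996, -0.084, 0.001]
contact_force: [7.1, -4.9, 4.1]
gripper_width: 0.356
```

Call:
{"op": "step_arm", "data": {
  "targets": [
    [0,0,1,0,1],
    [0,0,2,0,1],
    [0,0,2,0,1]
  ]
}}

```text
t: 29.18
eef_pos: [0.5683, 0.0485, 0.092]
tool_rot: [0.001, 0.996, -0.084, 0.001]
contact_force: [6.2, -3.5, 3.0]
gripper_width: 0.351
```

```bash
python3 arc.py
```

```text
t 29.18 p [0.5683 0.0485 0.092 ] seat [ 0.0004 -0.0881  0.08  ] head -9.7 tilt [ 0.0025 -0.0017] F [ 6.2 -3.5  3. ] w 0.351 q [ 0.04  0.53 -0.3   1.92  0.23  0.72 -0.57]
r 0.19811399637792917 theta -0.004830890042524159
```

Call:
{"op": "step_arm", "data": {
  "targets": [
    [0,0,1,0,1],
    [0,0,2,0,1],
    [0,0,2,0,1]
  ]
}}

```text
t: 29.43
eef_pos: [0.5683, 0.0485, 0.0901]
tool_rot: [0.001, 0.996, -0.084, 0.001]
contact_force: [5.7, -3.9, 5.6]
gripper_width: 0.358
```

```bash
python3 arc.py; python3 - <<'E'
from h import *
from station import bot
c=bot.read_camera("side");crop(c,270,190,370,290,6,"pics/s11.png");np.savez("side3.npz",**c)
c=bot.read_camera("top");crop(c,210,150,310,250,6,"pics/t11.png");np.savez("top3.npz",**c)
E
```

```text
t 29.43 p [0.5683 0.0485 0.0901] seat [ 0.0004 -0.0881  0.0781] head -9.6 tilt [ 0.0025 -0.0017] F [ 5.7 -3.9  5.6] w 0.358 q [ 0.04  0.53 -0.3   1.92  0.23  0.72 -0.57]
r 0.19808930766412808 theta -0.014707649371636287
```

View pics/s11.png

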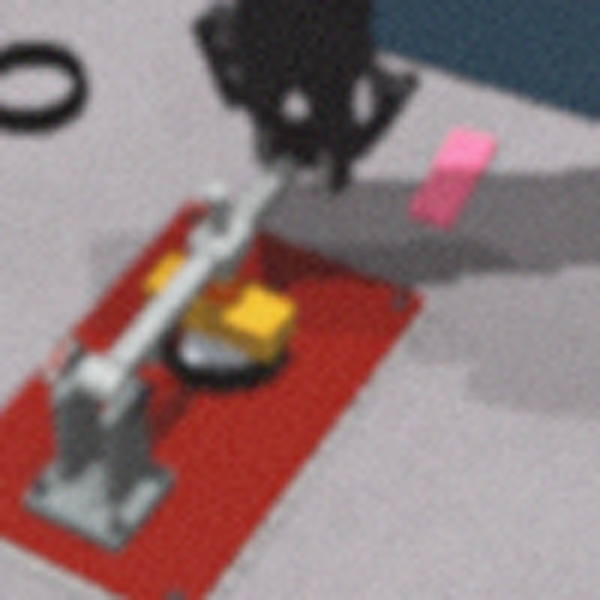

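View pics/t11.png

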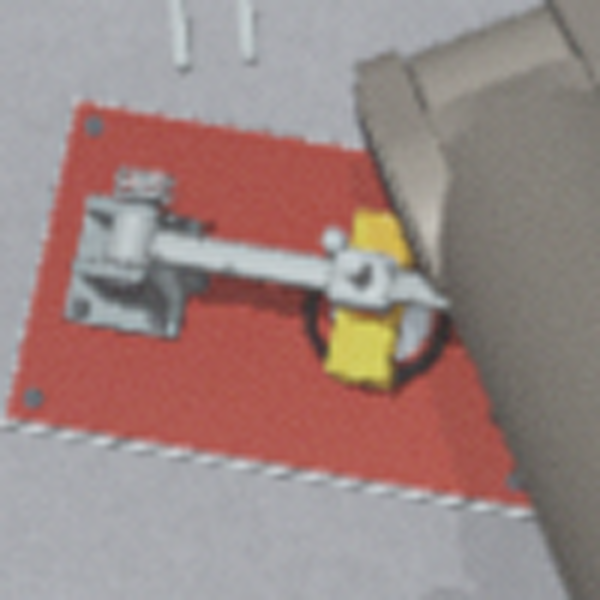

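Call:
{"op": "step_arm", "data": {
  "targets": [
    [0,0,1,0,1],
    [0,0,1.5,0,1],
    [0,0,1.5,0,1]
  ],
  "newtons": 60
}}

```text
t: 29.78
eef_pos: [0.5684, 0.0485, 0.0887]
tool_rot: [0.001, 0.996, -0.084, 0.001]
contact_force: [6.0, -4.7, 5.3]
gripper_width: 0.347
```

Call:
{"op": "step_arm", "data": {
  "targets": [
    [0,0,1,0,1],
    [0,0,1.5,0,1],
    [0,0,1.5,0,1]
  ]
}}

```text
t: 30.03
eef_pos: [0.5683, 0.0485, 0.0872]
tool_rot: [0.001, 0.996, -0.084, 0.001]
contact_force: [6.3, -5.6, 5.7]
gripper_width: 0.349
```

The force isn't rising with travel, so either the lever is still moving or the ball is slipping in the grip. I'll measure the lever angle in the images.

```bash
python3 - <<'E'
from mv import *
c=bot.read_camera("side");np.savez("side4.npz",**c)
W=lambda x,y,z:S(x,y,z+.012)
a=load("side3")
for nm,cc in(("A",a),("B",c)):
    s=8;x0,y0,x1,y1=278,205,338,270
    im=cv2.resize(cc["frame"][y0:y1,x0:x1,::-1],None,fx=s,fy=s,interpolation=cv2.INTER_CUBIC)
    raw=im.copy()
    for th,col in((0,(0,255,0)),(.05,(255,0,255))):
        L=np.array([-np.cos(th),np.sin(th)]);N=np.array([np.sin(th),np.cos(th)])
        for off in(.007,):
            P=[]
            for x in(-.007,.007):
              q=[W(x,.11+k*L[0]+off*N[0],.078+k*L[1]+off*N[1]) for k in(.03,.18)]
              u=(proj(cc,q)-[x0,y0]+.5)*s
              cv2.line(im,tuple(int(v) for v in u[0]),tuple(int(v) for v in u[1]),col,1)
    cv2.imwrite(f"pics/lv{nm}.png",im);cv2.imwrite(f"pics/lvr{nm}.png",raw)
d=np.abs(c["frame"].astype(int)-a["frame"]).sum(2)[205:270,278:338];print((d>60).sum())
st()
E
```

```text
38
t 30.08 p [0.5683 0.0485 0.0872] seat [ 0.0004 -0.0881  0.0752] head -9.6 tilt [ 0.0025 -0.0018] F [ 5.7 -5.3  6.3] w 0.346 q [ 0.04  0.53 -0.3   1.92  0.23  0.71 -0.57]
```

View pics/lvB.png

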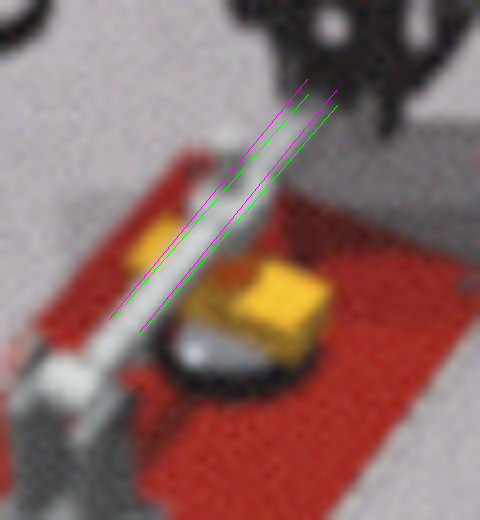

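View pics/lvrA.png

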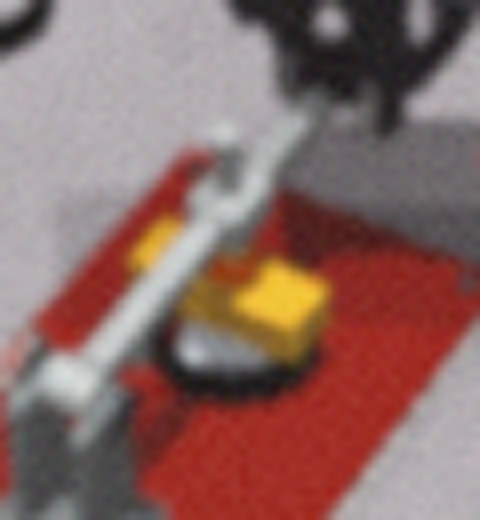

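View pics/lvrB.png

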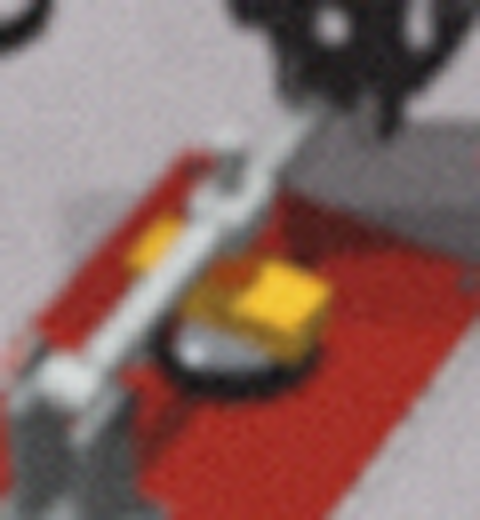

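Call:
{"op": "step_arm", "data": {
  "targets": [
    [0,0,1,0,1],
    [0,0,2,0,1],
    [0,0,2,0,1]
  ]
}}

```text
t: 30.33
eef_pos: [0.5684, 0.0486, 0.0852]
tool_rot: [0.001, 0.996, -0.084, 0.001]
contact_force: [5.4, -4.2, 6.5]
gripper_width: 0.347
```

Call:
{"op": "step_arm", "data": {
  "targets": [
    [0,0,1,0,1],
    [0,0,2,0,1],
    [0,0,2,0,1]
  ]
}}

```text
t: 30.58
eef_pos: [0.5684, 0.049, 0.0838]
tool_rot: [0.001, 0.997, -0.083, 0.001]
contact_force: [4.6, -4.1, 10.9]
gripper_width: 0.349
```

Call:
{"op": "step_arm", "data": {
  "targets": [
    [0,0,1,0,1],
    [0,0,2,0,1],
    [0,0,2,0,1]
  ]
}}

```text
t: 30.83
eef_pos: [0.5685, 0.049, 0.0835]
tool_rot: [0.001, 0.997, -0.083, 0.002]
contact_force: [-1.4, -4.7, 28.1]
gripper_width: 0.346
```

```bash
python3 - <<'E'
from mv import *
st()
c=bot.read_camera("side");np.savez("side5.npz",**c);crop(c,278,195,348,270,8,"pics/s12.png")
E
```

```text
t 30.83 p [0.5685 0.049  0.0835] seat [ 0.0005 -0.0876  0.0715] head -9.6 tilt [ 0.0031 -0.0023] F [-1.4 -4.7 28.1] w 0.346 q [ 0.03  0.54 -0.3   1.93  0.24  0.71 -0.57]
```

View pics/s12.png

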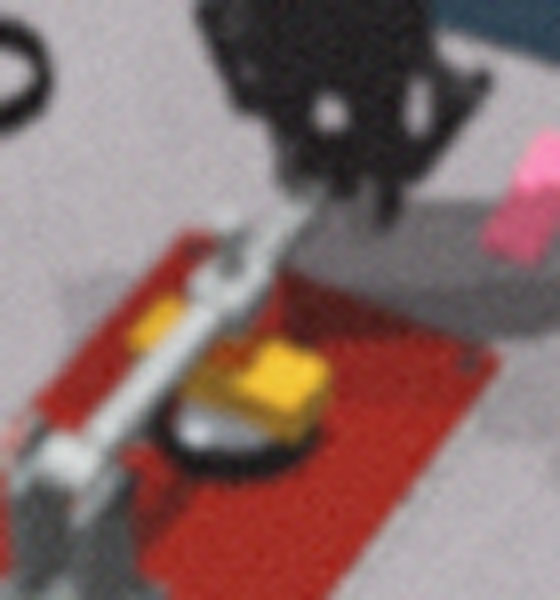

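There's a hard stop at TCP z=0.0835, about 6 mm lower than geometry suggests if the ball is centred in the grip. I'll check the lever's real angle with the depth maps.

```bash
python3 - <<'E'
from mv import *
t5=bot.read_camera("top");np.savez("top5.npz",**t5)
for nm in("side3","side4","side5","top3","top5"):
    c=load(nm);z=c["z_map"];ys,xs=np.mgrid[0:400,0:640];m=z>0
    p=cv2.undistortPoints(np.c_[xs[m],ys[m]].astype(float).reshape(-1,1,2),K(c),c["distortion"]).reshape(-1,2)
    W=(np.c_[p,np.ones(len(p))]*z[m][:,None]-c["t"])@c["R"]
    d=W-SEAT;X=d@XS;Y=d@YS;Z=d[:,2]
    k=(abs(X)<.0055)&(Z>.06)&(Z<.12)
    r=[]
    for a in np.arange(-.07,.1,.01):
        q=k&(Y>=a)&(Y<a+.01)
        r.append((round(a*1000),q.sum(),round(float(np.median(Z[q]))*1000,1) if q.sum() else None))
    print(nm,r)
    q=k&(Y>.02)&(Y<.08)
    if q.sum()>5: f=np.polyfit(Y[q],Z[q],1);print(" fit slope",f[0].round(4),"at y=.11",np.polyval(f,.11).round(4),q.sum())
E
```

```text
side3 [(-70, np.int64(10), 88.5), (-60, np.int64(8), 88.3), (-50, np.int64(12), 88.2), (-40, np.int64(9), 87.6), (-30, np.int64(9), 88.9), (-20, np.int64(6), 88.7), (-10, np.int64(3), 92.5), (0, np.int64(22), 102.8), (10, np.int64(12), 89.3), (20, np.int64(11), 87.0), (30, np.int64(6), 85.3), (40, np.int64(11), 85.8), (50, np.int64(10), 86.8), (60, np.int64(12), 85.5), (70, np.int64(9), 85.9), (80, np.int64(12), 86.1), (90, np.int64(11), 84.1)]
 fit slope -0.0376 at y=.11 0.0829 59
side4 [(-70, np.int64(8), 86.0), (-60, np.int64(9), 86.2), (-50, np.int64(7), 86.7), (-40, np.int64(8), 87.0), (-30, np.int64(5), 86.8), (-20, np.int64(8), 87.5), (-10, np.int64(7), 91.4), (0, np.int64(24), 101.2), (10, np.int64(14), 87.1), (20, np.int64(7), 86.6), (30, np.int64(12), 84.9), (40, np.int64(14), 85.4), (50, np.int64(12), 84.5), (60, np.int64(12), 85.4), (70, np.int64(11), 84.7), (80, np.int64(11), 85.2), (90, np.int64(12), 84.9)]
 fit slope -0.028 at y=.11 0.0822 68
side5 [(-70, np.int64(6), 84.5), (-60, np.int64(12), 82.8), (-50, np.int64(7), 84.1), (-40, np.int64(11), 83.1), (-30, np.int64(
[... 633 characters left out ...]
.int64(13), 87.3), (40, np.int64(12), 86.9), (50, np.int64(15), 85.0), (60, np.int64(13), 85.8), (70, np.int64(14), 85.5), (80, np.int64(11), 85.4), (90, np.int64(14), 84.7)]
 fit slope -0.0408 at y=.11 0.0839 80
top5 [(-70, np.int64(0), None), (-60, np.int64(0), None), (-50, np.int64(0), None), (-40, np.int64(2), 84.2), (-30, np.int64(11), 83.7), (-20, np.int64(15), 85.7), (-10, np.int64(18), 92.0), (0, np.int64(10), 115.5), (10, np.int64(12), 85.1), (20, np.int64(14), 84.8), (30, np.int64(14), 85.5), (40, np.int64(11), 83.4), (50, np.int64(14), 84.6), (60, np.int64(13), 83.2), (70, np.int64(14), 84.0), (80, np.int64(14), 85.6), (90, np.int64(14), 83.8)]
 fit slope -0.0182 at y=.11 0.083 80
```

The depth profile shows the bar level now (84±1 mm along its length; slope was 0.035 two pictures ago), so the hard stop is the lever's own. Before the stop, force at the ball rose from 3 to 6.5 N over about 8 mm of travel, which means roughly 4–5 mm of pad compression. I'll ease the push a little, then check ring and plates.

Call:
{"op": "step_arm", "data": {
  "targets": [
    [0,0,-0.6,0,1],
    [0,0,-0.6,0,1],
    [0,0,-0.6,0,1]
  ]
}}

```text
t: 31.18
eef_pos: [0.5685, 0.0489, 0.0836]
tool_rot: [0.001, 0.997, -0.083, 0.002]
contact_force: [-0.4, -3.5, 22.2]
gripper_width: 0.347
```

```bash
python3 - <<'E'
from mv import *
st()
c=bot.read_camera("side");t=bot.read_camera("top")
a=load("side2");b=load("top2")
s=9
for nm,p,q,(x0,y0,x1,y1) in(("S",a,c,(288,228,326,262)),("T",b,t,(255,180,293,222))):
    im=np.hstack([cv2.resize(f["frame"][y0:y1,x0:x1,::-1],None,fx=s,fy=s,interpolation=cv2.INTER_CUBIC) for f in(p,q)])
    cv2.imwrite(f"pics/cmp{nm}.png",im);print(im.shape)
for nm,f in(("side",c),("top",t)):
    z=f["z_map"];ys,xs=np.mgrid[0:400,0:640];m=z>0
    p=cv2.undistortPoints(np.c_[xs[m],ys[m]].astype(float).reshape(-1,1,2),K(f),f["distortion"]).reshape(-1,2)
    W=(np.c_[p,np.ones(len(p))]*z[m][:,None]-f["t"])@f["R"];d=W-SEAT;X=d@XS;Y=d@YS;Z=d[:,2]
    k=(abs(X)<.0055)&(Z>.06)&(Z<.096)&(((Y>-.07)&(Y<-.025))|((Y>.02)&(Y<.1)))
    print(nm,"lever slope",np.polyfit(Y[k],Z[k],1).round(4),k.sum())
    g=f["frame"][m].astype(int);yel=(g[:,0]>150)&(g[:,1]>120)&(g[:,2]<110)
    for lo,hi in((-.04,-.018),(.018,.04)):
        k=yel&(abs(Y)<.012)&(X>lo)&(X<hi)&(Z>.03)&(Z<.06);print(" plate top z",lo,np.percentile(Z[k]*1000,[50,75,90]).round(1) if k.sum() else None,k.sum())
# ring arc fit, circle radius 36, from dark pixels on z=.032 in top
def ringfit(f):
    x0,y0,x1,y1=255,185,295,228;U=8
    im=cv2.resize(f["frame"][y0:y1,x0:x1],None,fx=U,fy=U,interpolation=cv2.INTER_CUBIC)
    m=cv2.inRange(cv2.cvtColor(im,cv2.COLOR_RGB2HSV),(0,0,0),(180,255,80));yy,xx=np.nonzero(m)
    W=onz(f,np.c_[(xx+.5)/U-.5+x0,(yy+.5)/U-.5+y0],.032);d=W-SEAT;X=d@XS*1000;Y=d@YS*1000
    k=(X<-2)&(abs(Y)<40)&(abs(Y)>17)&(np.hypot(X,Y)<40)&(np.hypot(X,Y)>28)
    A=np.c_[2*X[k],2*Y[k],np.ones(k.sum())];s=np.linalg.lstsq(A,X[k]**2+Y[k]**2,rcond=None)[0]
    return s[:2].round(1),np.sqrt(s[2]+s[0]**2+s[1]**2).round(1),k.sum()
print(ringfit(load("top1")),ringfit(b),ringfit(t))
E
```

```text
t 31.18 p [0.5685 0.0489 0.0836] seat [ 0.0005 -0.0876  0.0716] head -9.6 tilt [ 0.0032 -0.0021] F [-0.4 -3.5 22.2] w 0.347 q [ 0.03  0.54 -0.3   1.93  0.24  0.71 -0.57]
(306, 684, 3)
(378, 684, 3)
side lever slope [0.0054 0.0827] 126
 plate top z -0.04 [44.2 45.  45.6] 33
 plate top z 0.018 [45.  46.1 47.1] 11
top lever slope [0.0056 0.0838] 114
 plate top z -0.04 [43.5 44.8 46.9] 61
 plate top z 0.018 [43.5 45.6 46.8] 39
(array([-3.5, -1.9]), np.float64(32.8), np.int64(1802)) (array([-3. , -1.9]), np.float64(32.9), np.int64(1909)) (array([-3.5, -1.6]), np.float64(32.8), np.int64(2311))
```

View pics/cmpS.png

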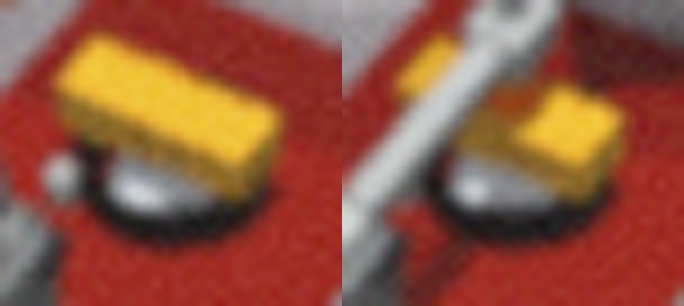

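View pics/cmpT.png

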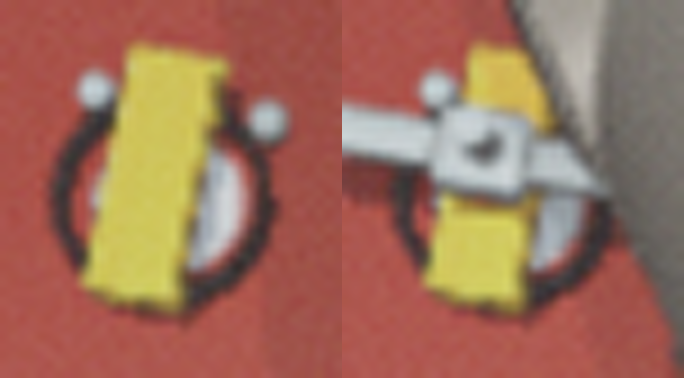

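The ring and plates haven't moved since before the lever came down: the ring fit agrees within 0.5 mm and the plate tops are flat at 44 mm over the board (20+24). The lever slope is about 0.005 rad, with 22 N on the stop. Handing in.

```bash
python3 - <<'E'
from station import bot
print(bot.hand_in()); print(bot.get_obs()["contact_force"])
E
```

```text
the job is handed in; nothing more can be done
None
the job is handed in; nothing more can be done
```

I handed the job in at about 31 s of the 72 s allowed, with the gripper holding the lever down on its stop; no verdict was reported.

**What I did:** I pushed the ring against both pins until it stopped at about 10 N. I read the spindle setting as 0–3 mm, which called for three brass plates, and laid them one on another across the ring. I then gripped the ball and swung the lever down until it met its stop.

**Last checks:**
- **Lever:** the depth maps showed it level, with a slope of about 0.005 rad. The vertical reaction at the gripper was 22 N.
- **Plates:** the tops were flat, at about 44 mm over the board as expected. Before the lever came down, the top plate was centred within about 1 mm of the seat.
- **Ring:** a circle fit put it within 0.5 mm of where it lay after the push. The fit's absolute centre came out about 3 mm off the seat with a radius of 33 mm instead of 36. I put that down to a biased partial-arc fit, and relied on the contact with the pins and on seeing it touch both.
- **Pad grip:** this is inferred, not measured. The force at the ball rose from 3 to 6.5 N over the last 8 mm or so of travel, which suggests 4–5 mm of pad compression and about 5 N on the stack.

**What disagreed:** the stop came with the gripper about 6 mm lower than the geometry predicted, probably because the ball slid in the grip. I didn't measure the bystanders again; the arm kept clear of them.

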